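# Battery change on a lab test rig

### The job

Put every battery pack that lies on the table into the rig's battery bay, one per pocket, lying flat; then hook the cover's front lip into the slot at the front of the bay, with the rear still raised, and pivot it down until the catch snaps over its rear edge. After that, draw the wooden wedge out from under the heavy steel panel in small tugs, so that the panel comes down gently and lies flat, lay the wedge in the grey tray, and last push the lever of the rig's main switch, in front of the bay, fully over to its left (on).

Things in the scene. Friction and masses are not known exactly. Their poses are not given: they have to be found in the camera images.
- rig: test rig: black plate 250 x 310 x 12 mm (x, y, z) fixed to the table, with an orange battery bay on the right half of it and a steel panel on the left half; origin at the centre of its underside; x to the rear (the front looks towards the robot), y left, z up
- bay (a point): centre of the bay's inner floor, 16 mm over the table; axes like the rig's. The bay is open on top, inside 86 (x) by 133 mm (y); its 5 mm walls end 53 mm above this point. Three ribs along x, 3 mm thick, 12 mm high, at y = -34, 0, 34 mm make four pockets 86 x 31 mm, centred at y = -51, -17, 17, 51 mm, each for one pack laid lengthways, upright
- slot (a point): middle of the mouth of the slot in front of the bay, 73.5 mm over the table; axes like the rig's. The cover's pivot, the front edge of the bay's front wall, is 5 mm behind and 4.5 mm below. The overhang's rear edge is here, its underside 4.5 mm up, 5 mm thick, 15 mm forward. End wall 10 mm in front, floor 13.5 mm below, cheeks at y = +-53 mm
- cover_rib (a point): loose orange bay cover: plate 96 x 140 x 5 mm (x, y, z), along its front (-x) edge a lip 12 mm long, 100 wide, 4 thick, flush with the underside; on top in the middle a grip rib 14 mm thick (x), 60 long (y), 18 high. 160 g. This point: centre of the rib, 14 mm over the underside, x away from the lip. Seated, its underside lies on the bay's walls, rib above the bay's centre
- cover_lip (a point): middle of the cover's lip edge, 60 mm in front of the rib (-x), 2 mm over the cover's underside. The lip goes forward and down into the slot while the cover's rear is held up by some 10 to 25 degrees; then the rear is turned down. Seated, the cover has 2 to 3 mm play fore and aft and sideways
- cover_rear (a point): middle of the cover's rear edge, 48 mm behind the rib (+x), 2.5 mm over the cover's underside
- catch (a joint): sprung grey catch, 42 mm wide, at the middle of the bay's rear wall; its sloping nose overhangs the seated cover's rear edge by 5 mm, from 60 to 76 mm over the bay's floor point. 0 = forward, at rest (m). Pushing the cover's rear down with some 5 to 15 N drives it back about 5 mm, then it springs forward over the cover, to 0, and holds it
- panel (a joint): heavy steel service panel (130 x 100 x 10 mm, 0.9 kg) left of the bay, hinged along its rear edge; angle in rad, 0 = flat, about 0.15 at the start, propped on the wedge. Let go, it falls
- panel_front (a point): middle of the panel's front edge (towards the robot), half-way through its thickness; 21 mm over the table when the panel is flat; x to the rear along the panel
- wedge_center (a point): wooden wedge 110 mm long, 30 wide, 60 g, standing on the rig's plate, its thin end under the panel. This point: its middle, 16 mm over its underside; x to the thin end. From x = -55 to -25 mm a block 32 mm high, in front of the panel, to be gripped across its 30 mm; then it slopes to 4 mm high at x = 55 mm. A pull of 5 to 12 N over 60 mm frees it
- switch (a joint): main switch of the rig: a small steel lever with a black ball, on a grey block in the middle in front of the bay. Angle in rad: 0 = leaning to the right (rig's -y), off; 1.0 = leaning to the left (+y), its stop, on. Pushed over with 1 to 2 N on the ball, it stays where it is left
- switch_tip (a point): centre of the switch lever's ball (18 mm across); the lever swings in the rig's y-z plane about an axis 45 mm below the ball, 28 mm over the table; from off to on the ball moves 43 mm to the left
- tray: open grey plastic tray, 110 x 150 mm (x, y), 28 mm high, walls and floor 4 to 5 mm, fixed to the table, empty; the wedge belongs in it; origin at the centre of its underside
- pack1_center (a point): white battery pack, a block 80 x 26 x 34 mm (its x, y, z) with a grey grip block 28 x 14 x 14 mm centred on top, 48 mm tall in all, 110 g, upright on the table; this point is its centre, 24 mm over its underside; x along its length; either way round fits any pocket. 2 to 4 packs are present, the rest absent (None)
- pack2_center (a point): white battery pack, a block 80 x 26 x 34 mm (its x, y, z) with a grey grip block 28 x 14 x 14 mm centred on top, 48 mm tall in all, 110 g, upright on the table; this point is its centre, 24 mm over its underside; x along its length; either way round fits any pocket. 2 to 4 packs are present, the rest absent (None)
- pack3_center (a point): white battery pack, a block 80 x 26 x 34 mm (its x, y, z) with a grey grip block 28 x 14 x 14 mm centred on top, 48 mm tall in all, 110 g, upright on the table; this point is its centre, 24 mm over its underside; x along its length; either way round fits any pocket. 2 to 4 packs are present, the rest absent (None)
- pack4_center (a point): white battery pack, a block 80 x 26 x 34 mm (its x, y, z) with a grey grip block 28 x 14 x 14 mm centred on top, 48 mm tall in all, 110 g, upright on the table; this point is its centre, 24 mm over its underside; x along its length; either way round fits any pocket. 2 to 4 packs are present, the rest absent (None)
Things that resemble listed ones, but are neither listed nor needed, are in the scene too. Of the things like the part that bears cover_rib, leave any that is green; of the rest the larger one is meant. Leave any black look-alike of the part that bears pack4_center alone.

How it is judged:
By the outcome, as a careful person would: the job done as asked, in the order asked, and still so for the second after the job is handed in, with the robot touching nothing.
Of pack1, pack2, pack3, pack4 only 2 to 4 are there at a start; the rules pass over those that are not, and their reading is None.
At some moment in a run one of pack1, pack2, pack3, pack4 may be knocked a few centimetres aside while the robot is not near it.
It also fails if it takes over 200 s, if anything falls off the work surface, if the arm or the gripper's body presses on something with over 40 N, if the wrist force passes 120 N, or if a joint passes its speed limit or range.

### The arm

A 6-joint arm with a two-finger parallel gripper is mounted at the origin on the work surface. World frame = base frame: x ahead of the robot, y to its left, z up, the work surface at z = 0. Lengths are in mm, angles in rad, forces in N, time in s.
With the tool pointing down it reaches from about 350 to 725 mm from the base axis. Payload 4.3 kg.
Tool frame: the origin (TCP) lies at the very end of the fingers, on their centre line; the grasp point (between the pads) lies 19 mm behind it; y points along the fingers, z is the direction in which the jaws open and shut, and the axes are right-handed (so a half turn about y gives the same grasp; the last joint's range is limited). The gripper opens to 85 mm and grips with 20 to 120 N. Pads are 22 mm wide; open, the fingers measure 114 mm over their backs; the gripper's body (76 mm by 85 mm) begins 54 mm behind the grasp point. The pads swing forward as they close: fully open they stand 13 mm farther back than shut.
Start: joints at [1.139, 0.377, 0.081, 1.274, 0, 1.46], TCP at [181.866, 545.52, 231.329] pointing down, gripper open.
Joint ranges: [-2.72, 2.72], [-0.84, 1.66], [-1.02, 1.22], [-1.77, 2.12], [-1.37, 1.28], [-3.14, 3.14]. Speed limits (rad/s): [2.57, 2.57, 3.14, 3.14, 3.14, 3.14].

### API

Orientations are given as a rotation vector (axis times angle).
In Python, from workcell import env, readout, eyes, job gives the robot as it stands. Calls block until the motion is done:
- env.move_pose(position, orientation): joint-space move of the TCP to a pose.
- env.move_straight(position, speed=150, orientation=None, guard=None): straight line of the TCP; orientation=None keeps the orientation; speed is the mean speed in mm/s. With guard (N) it stops when the force on the tool has changed by that much, and returns True; else False.
- env.move_j(angles): joint-space move.
- env.ungrasp() and env.close(strength=None): open the fingers fully, or close them until they stop; strength is the grip in N (None keeps the last).
- env.sleep(seconds).
- env.inverse_kinematics(position, orientation): joint angles nearest the present ones, or None.
- readout.get_state(): the state.
- eyes.grab_frame(name): name is "scene" or "top"; returns the picture (384x512x3 uint8, blue, green, red); there is no depth.
- eyes.calibration(name): a dict with "K" (3x3 intrinsics, pixels), "xyz" and "attitude" of the camera in the world. Camera axes: x right, y down, z forward; pixel columns grow to the right and rows downward; lengths in mm; the calibration is good to about 2 mm. A picture is of the moment at which its call begins. calibration takes no time and is no camera call.
A pose or a line that the arm cannot do raises env.PlanningError and nothing moves.
- job.sign_off(): hands the job in, once; it reports no verdict.
Trained networks look in the newest picture that a camera, given by its name, has taken for a name from the list of things; names that differ only in an ending like _2 or _b are one class to them, and where a whole thing is asked for, a point or a joint stands for the part that bears it (a point fixed in the world has none). Each returns a list of dicts, best first, with "confidence" (0 to 1); they miss things now and then, are a little off and sometimes report something else, mostly with a low value. They report only what shows in the picture. A call takes as long as a camera call. They do not tell look-alikes from the thing itself.
- eyes.recognise(camera, name): "rect" ([centre column, centre row, width, height] in pixels, round what is visible of it).
- eyes.trace(camera, name): "pixels" (384x512 bool, what is visible of it) and "rect" ([centre column, centre row, width, height] in pixels, round what is visible of it).
The state is a dict: "clock": time; "joint_positions": joint angles; "joint_velocities": joint speeds; "joint_efforts": joint torques, N m; "tool_pos": TCP position; "tool_rot": TCP orientation; "wrist_force": force on the tool from outside, world axes, zero at the start; "torque": the same for the moment, N m; "finger_gap": opening from 0.0 (shut) to 1.0 (fully open).
Only numpy, scipy, OpenCV 4.12 (cv2) and the standard library are available. Lean on these libraries where they do the work, as an engineer would, in place of code of your own. Each camera call takes 0.05 s, during which the arm holds its last target.

## Working session

There is one attempt and no reset: what is moved stays moved. The work goes in short steps, each a Python script; the robot and the scene stay as the last script left them, time stands still between calls to the robot, and variables do not carry over. Pictures are saved under pics/ and viewed, and the job is handed in when it is done.

```bash
ls; mkdir -p pics; python3 - <<'E'
from workcell import env, readout, eyes, job
import cv2, numpy as np
for n in ("scene","top"):
    im=eyes.grab_frame(n); cv2.imwrite(f"pics/{n}0.png",cv2.resize(im,(800,600),interpolation=cv2.INTER_CUBIC))
    c=eyes.calibration(n); print(n,c)
print(readout.get_state())
for n in ("scene","top"):
    for k in ("rig","cover_rib","pack1_center","wedge_center","tray","switch","switch_tip","panel","catch"):
        print(n,k,[(np.round(d["rect"]).astype(int).tolist(),round(d["confidence"],2)) for d in eyes.recognise(n,k)])
E
```

```text
pics
scene {'K': array([[471.89499898,   0.        , 250.59910107],
       [  0.        , 471.89499898, 187.91547267],
       [  0.        ,   0.        ,   1.        ]]), 'xyz': array([ 982.19172972, -574.82562138, 1211.82920889]), 'attitude': array([-2.39017087, -0.83304091,  0.25584502])}
top {'K': array([[351.53580259,   0.        , 256.89878983],
       [  0.        , 351.53580259, 183.71350018],
       [  0.        ,   0.        ,   1.        ]]), 'xyz': array([ 336.67448614,   93.13203813, 1350.4633131 ]), 'attitude': array([-2.15981051,  2.1898157 , -0.11599747])}
{'clock': 0.1, 'joint_positions': array([1.13868415e+00, 3.77971201e-01, 7.97497486e-02, 1.27440158e+00,
       1.09106457e-05, 1.46051711e+00]), 'joint_velocities': array([ 0.00214334, -0.00128682,  0.00390613, -0.00083204, -0.00032335,
       -0.00040929]), 'joint_efforts': array([ 9.99677832e-04, -4.64693141e+01,  2.70583159e+01,  1.20610496e-02,
       -1.18131888e-04, -1.53916977e-05]), 'tool_pos': array([181.60541916, 544.94220843, 230.46126965]), 'tool_rot': array([-1.55775993,  0.25302475, -0.2522366 ]), 'wr
[... 277 characters left out ...]
37, 29], 0.6)]
scene pack1_center [([166, 287, 16, 32], 0.67)]
scene wedge_center []
scene tray [([330, 157, 54, 46], 0.81), ([281, 141, 47, 33], 0.17)]
scene switch [([213, 235, 9, 6], 0.47)]
scene switch_tip []
scene panel [([283, 220, 51, 52], 0.58)]
scene catch []
top rig [([255, 148, 31, 38], 0.67), ([280, 155, 85, 69], 0.57)]
top cover_rib [([188, 204, 34, 31], 0.67), ([161, 240, 33, 31], 0.56)]
top pack1_center [([188, 205, 41, 30], 0.67), ([353, 180, 19, 17], 0.54)]
top wedge_center []
top tray [([177, 157, 41, 32], 0.66)]
top switch []
top switch_tip [([278, 157, 84, 75], 0.64)]
top panel [([256, 146, 35, 34], 0.64)]
top catch [([275, 153, 86, 71], 0.46), ([189, 204, 40, 33], 0.37)]
```

View pics/scene0.png

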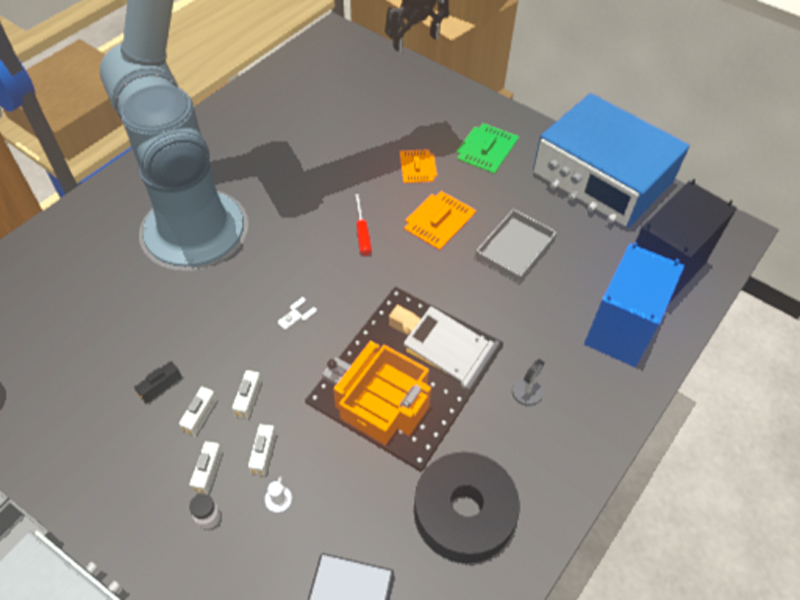

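View pics/top0.png

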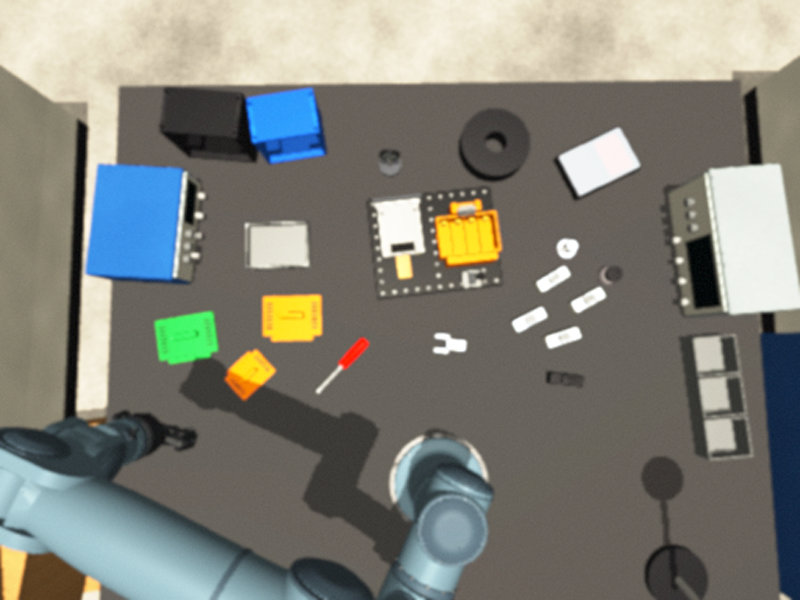

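```bash
cat > h.py <<'E'
import numpy as np, cv2
from scipy.spatial.transform import Rotation as R
from workcell import env, readout, eyes, job
def cam(n):
    c=eyes.calibration(n); return c["K"],np.array(c["xyz"]),R.from_rotvec(c["attitude"]).as_matrix()
CAM={n:cam(n) for n in("scene","top")}
def proj(n,P):
    K,t,A=CAM[n]; p=(np.atleast_2d(P)-t)@A; q=p@K.T; return q[:,:2]/q[:,2:]
def ray(n,uv,z):
    K,t,A=CAM[n]; d=np.linalg.inv(K)@np.array([uv[0],uv[1],1.]); d=A@d
    return t+d*(z-t[2])/d[2]
def grab(n): return eyes.grab_frame(n)
def crop(n,im,c,hw,name,s=None):
    x0,y0=int(max(c[0]-hw[0],0)),int(max(c[1]-hw[1],0)); x1,y1=int(min(c[0]+hw[0],512)),int(min(c[1]+hw[1],384))
    s=s or min(800/(x1-x0),600/(y1-y0)); 
    cv2.imwrite("pics/"+name,cv2.resize(im[y0:y1,x0:x1],None,fx=s,fy=s,interpolation=cv2.INTER_NEAREST)); print(name,"origin",x0,y0,"scale",round(s,3))
E
python3 - <<'E'
from h import *
print(CAM["scene"][2],CAM["top"][2])
for n,c,hw in (("scene",(258,240),(72,54)),("top",(280,155),(60,45)),("scene",(150,275),(72,54)),("top",(360,205),(56,42)),("scene",(285,130),(72,54)),("top",(180,205),(72,54))):
    im=grab(n); crop(n,im,c,hw,f"c_{n}_{c[0]}.png")
E
```

```text
[[ 0.78566473  0.50538966 -0.35680838]
 [ 0.61854329 -0.63087523  0.46840222]
 [ 0.01162407 -0.58870854 -0.8082618 ]] [[-0.01416781 -0.99507426  0.09811466]
 [-0.99987105  0.01335711 -0.0089147 ]
 [ 0.00756026 -0.09822831 -0.99513519]]
c_scene_258.png origin 186 186 scale 5.556
c_top_280.png origin 220 110 scale 6.667
c_scene_150.png origin 78 221 scale 5.556
c_top_360.png origin 304 163 scale 7.143
c_scene_285.png origin 213 76 scale 5.556
c_top_180.png origin 108 151 scale 5.556
```

View pics/c_scene_258.png

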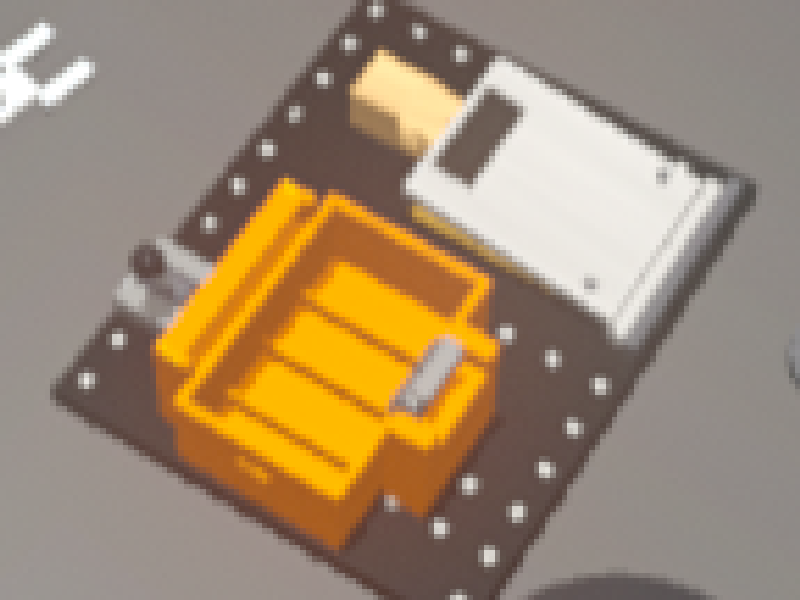

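View pics/c_top_280.png

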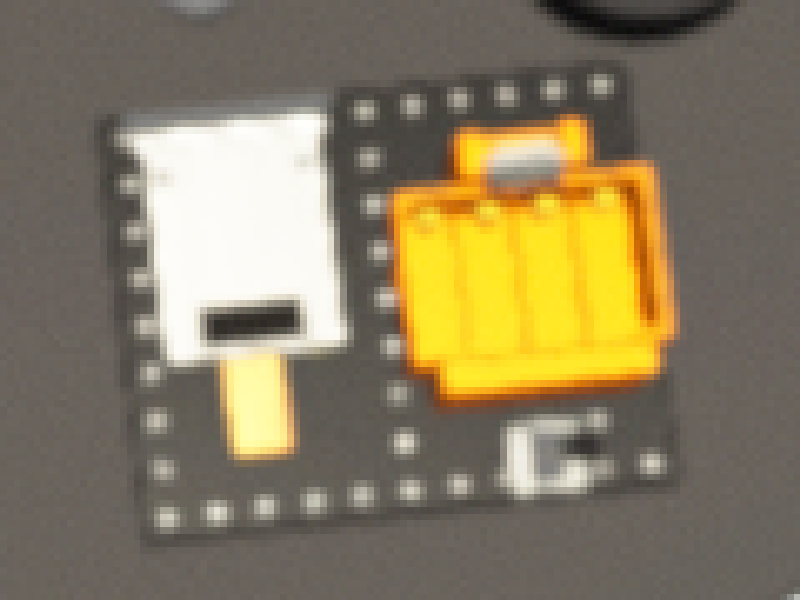

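View pics/c_scene_150.png

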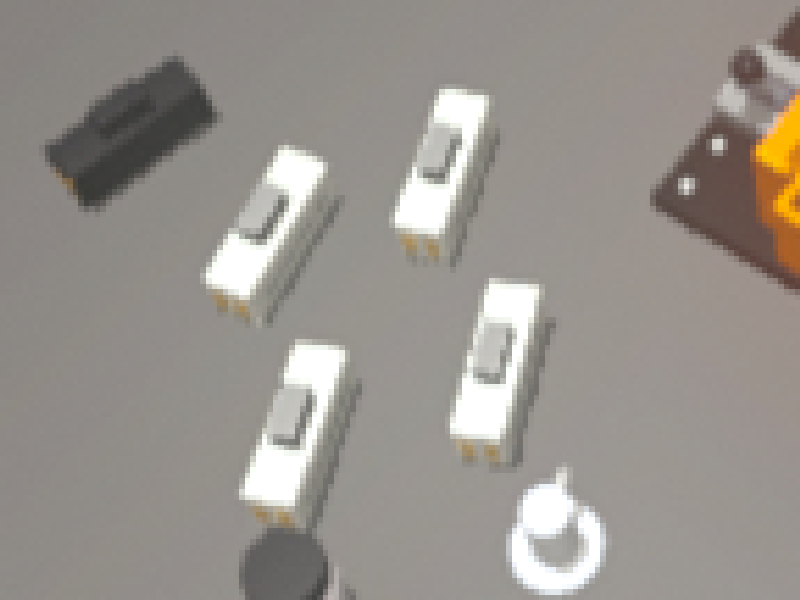

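View pics/c_top_360.png

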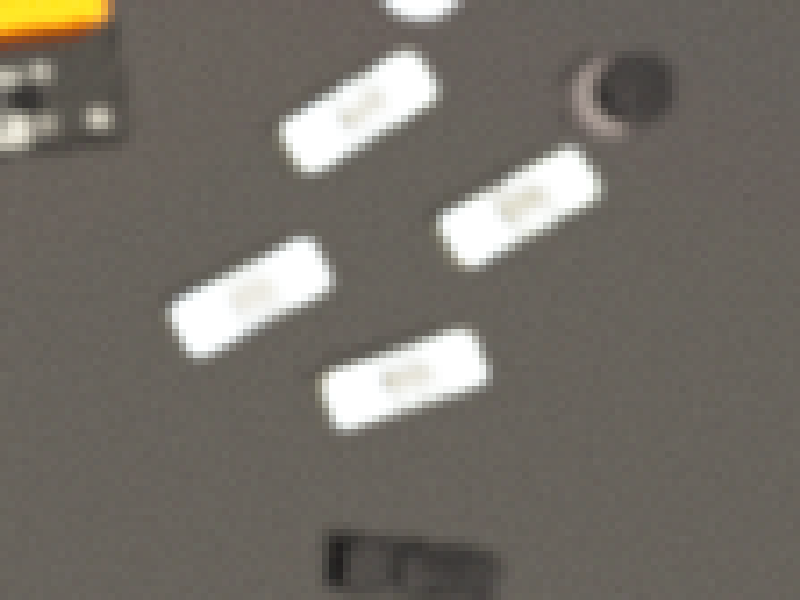

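View pics/c_scene_285.png

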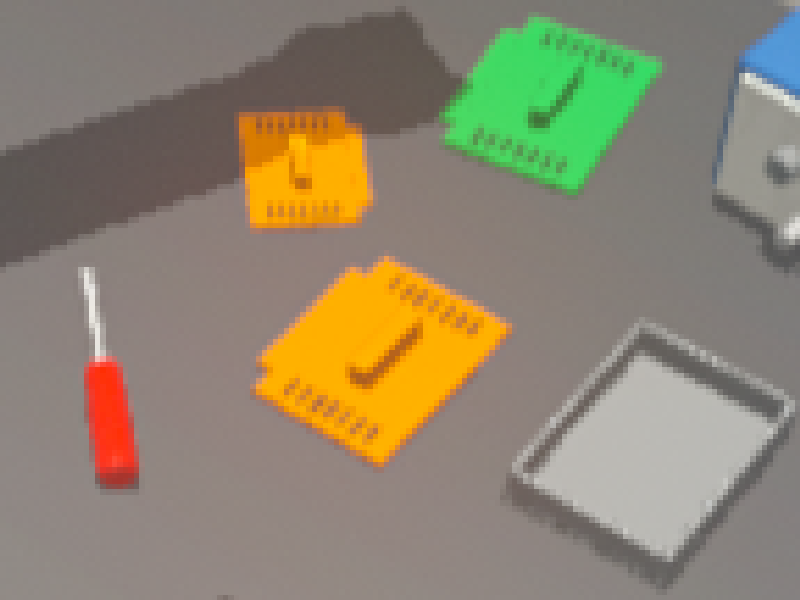

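View pics/c_top_180.png

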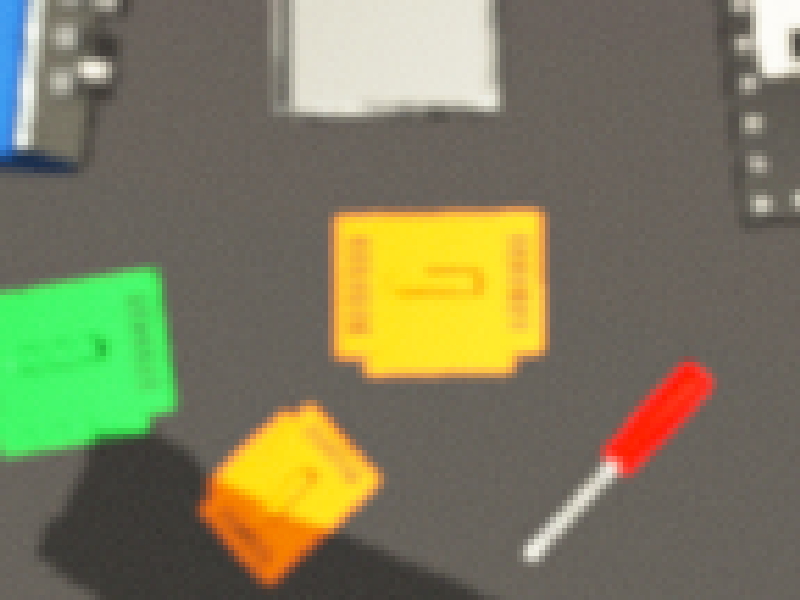

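```bash
cat > fit.py <<'E'
from h import *
from scipy.optimize import minimize
SS=8
def box(cx,cy,z0,z1,lx,ly):
    return np.array([[cx+sx*lx/2,cy+sy*ly/2,z] for sx in(-1,1) for sy in(-1,1) for z in(z0,z1)])
def place(P,x,y,yaw):
    c,s=np.cos(yaw),np.sin(yaw); Q=P.copy(); Q[:,0]=x+c*P[:,0]-s*P[:,1]; Q[:,1]=y+s*P[:,0]+c*P[:,1]; return Q
def render(n,hulls,win,off=(0,0)):
    x0,y0,x1,y1=win; m=np.zeros(((y1-y0)*SS,(x1-x0)*SS),np.uint8)
    for H in hulls:
        uv=(proj(n,H)+np.array(off)-[x0,y0]+0.5)*SS-0.5   # pixel centres at integers
        h=cv2.convexHull(uv.astype(np.float32))
        cv2.fillConvexPoly(m,np.round(h*16).astype(np.int32),255,shift=4)
    return cv2.resize(m,None,fx=1/SS,fy=1/SS,interpolation=cv2.INTER_AREA)/255.
def fit(model,x0,data,step):
    # data: list of (cam, soft mask window, win, weights)
    def cost(p):
        return sum((w*(render(n,model(p,n),win)-m)**2).sum() for n,m,win,w in data)
    S=np.vstack([x0]+[np.array(x0)+np.eye(len(x0))[i]*step[i] for i in range(len(x0))])
    r=minimize(cost,x0,method="Nelder-Mead",options=dict(initial_simplex=S,xatol=.02,fatol=.005,maxiter=600))
    S=np.vstack([r.x]+[r.x-np.eye(len(x0))[i]*np.array(step)[i]*.4 for i in range(len(x0))])
    return minimize(cost,r.x,method="Nelder-Mead",options=dict(initial_simplex=S,xatol=.02,fatol=.005,maxiter=600))
def softw(im,win,lo,hi):
    x0,y0,x1,y1=win; g=im[y0:y1,x0:x1].min(2).astype(float); return np.clip((g-lo)/(hi-lo),0,1)
def softo(im,win,d=0,lo=.25,hi=None):
    x0,y0,x1,y1=win; f=im[y0:y1,x0:x1].astype(float)
    s=(f[...,2]-f[...,0])/np.maximum(f[...,2],30); return s
def wire(n,im,edges,win,name,col=(255,0,0)):
    x0,y0,x1,y1=win; s=min(800/(x1-x0),600/(y1-y0)); o=cv2.resize(im[y0:y1,x0:x1],None,fx=s,fy=s,interpolation=cv2.INTER_NEAREST)
    for poly in edges:
        uv=(proj(n,poly)-[x0,y0]+.5)*s; cv2.polylines(o,[np.round(uv).astype(np.int32)],True,col,1,cv2.LINE_AA)
    cv2.imwrite("pics/"+name,o)
E
python3 - <<'E'
from fit import *
for n in("scene","top"):
    im=grab(n); np.save(f"pics/{n}0.npy",im)
im=np.load("pics/scene0.npy")
# pack approx centers
for n,l in(("scene",[(126,262),(157,253),(132,297),(168,287)]),("top",[(354,178),(377,192),(339,204),(361,216)])):
    for uv in l: print(n,uv,np.round(ray(n,uv,34)))
print(im[255:262,150:165].min(2)); 
t=np.load("pics/top0.npy"); print(t[172:186,340:368].min(2))
print(np.round(ray("top",(183,204),5)),np.round(ray("scene",(281,142),5)))
E
```

```text
scene (126, 262) [ 350. -306.   34.]
scene (157, 253) [ 397. -233.   34.]
scene (132, 297) [ 438. -367.   34.]
scene (168, 287) [ 493. -288.   34.]
top (354, 178) [ 483. -286.   34.]
top (377, 192) [ 429. -370.   34.]
top (339, 204) [ 386. -225.   34.]
top (361, 216) [ 340. -306.   34.]
[[207 255 255 255 255 255 255 255 255 246 173 131 121 116 108]
 [244 255 255 255 255 255 255 255 255 221 155 123 123 109 126]
 [255 255 255 255 255 255 255 255 255 191 139 126 124 107 137]
 [255 255 255 255 255 255 255 255 241 168 130 128 116 109 138]
 [255 255 255 255 255 255 255 255 210 147 123 122 112 124 141]
 [255 255 255 255 255 255 255 255 185 137 120 117 126 140 142]
 [232 239 251 255 255 255 255 238 165 130 123 113 137 143 142]]
[[ 90  91  92  94  95  93  93  92  93  91  92  91  92  87  99 135 202 247
  255 255 255 255 252 203 126  91  88  90]
 [ 92  92  91  93  90  92  92  94  92  92  88  90 102 130 172 218 247 255
  255 255 255 255 255 243 166 106  89  91]
 [ 92  93  92  91  94  94  95  93  92  85  90 120 172 212 238 247 249 253
  255 255 255 255 255 255 212 130  94  94]
 [ 89  92  95  92  
[... 602 characters left out ...]
5 255 254 246 228 233 244 249 249 240
  210 165 124 101  92  91  91  93  95  91]
 [ 87  82 104 184 252 255 255 255 255 255 255 253 248 247 250 242 218 170
  129 103  91  92  92  90  90  94  94  89]
 [ 91  90 102 164 245 255 255 255 255 255 255 255 253 246 235 199 146 108
   95  90  92  92  92  91  92  91  90  93]
 [ 92  87  94 127 207 254 255 255 255 255 255 255 243 208 162 125 103  93
   91  93  92  93  93  88  92  94  95  91]
 [ 91  91  90 101 157 239 255 255 255 255 254 233 179 130 107  96  92  92
   93  91  93  94  91  91  89  93  91  91]
 [ 95  93  91  90 116 193 252 255 255 245 216 156 115  92  90  93  92  91
   93  93  91  93  91  90  92  95  91  93]]
[395. 364.   5.] [411. 341.   5.]
```

```bash
cat > packs.py <<'E'
from fit import *
BODY=box(0,0,0,34,80,26); TOPF=BODY[BODY[:,2]==34]; GRIP=box(0,0,34,48,28,14)
def pmodel(dz=0):
    def m(p,n):
        return [place(BODY if n=="top" else TOPF,p[0],p[1],p[2]/40)]
    return m
def fitpack(ims,xy,yaw,r=62):
    data=[]; 
    for n,im in ims.items():
        c=proj(n,[xy[0],xy[1],34])[0]; k=18 if n=="top" else 22
        win=(int(c[0])-k,int(c[1])-k,int(c[0])+k,int(c[1])+k)
        x0,y0,x1,y1=win
        m=softw(im,win,*( (92,255) if n=="top" else (145,255)))
        bl=(m>.45).astype(np.uint8); _,lab=cv2.connectedComponents(bl)
        # component nearest centre
        ids=np.unique(lab[k-6:k+6,k-6:k+6]); ids=ids[ids>0]
        if len(ids)==0: continue
        b=max(ids,key=lambda i:(lab==i).sum())
        comp=(lab==b).astype(np.uint8); h=cv2.convexHull(np.argwhere(comp)[:,::-1].astype(np.int32)); hm=np.zeros_like(comp); cv2.fillConvexPoly(hm,h,1)
        near=cv2.dilate(comp,np.ones((3,3)));inner=cv2.erode(hm,np.ones((3,3)))
        m=np.where(near>0,m,0); m=np.where(inner>0,1,m)
        data.append((n,m,win,np.ones_like(m)))
    r=fit(pmodel(),[xy[0],xy[1],yaw*40],data,[6,6,6]); return r.x[:2],r.x[2]/40,r.fun
E
cat > run.py <<'E'
from packs import *
ims={n:np.load(f"pics/{n}0.npy") for n in("scene","top")}
X={}
for n,l in(("scene",[(493,-288),(438,-367),(397,-233),(350,-306)]),("top",[(483,-286),(429,-370),(386,-225),(340,-306)])):
    for i,xy in enumerate(l):
        p,yw,f=fitpack({n:ims[n]},xy,2.08 if 0 else -1.05); print(n,i,np.round(p,1),round(yw,3),round(f,2)); X[n,i]=(p,yw)
for n in ims:
    P=[]
    for i in range(4):
        p,yw=X[n,i]; b=place(BODY,*p,yw); P+= [b[[0,2,6,4]],b[[1,3,7,5]]]; g=place(GRIP,*p,yw); P+=[g[[1,3,7,5]]]
    c=proj(n,[412,-300,30])[0].astype(int); wire(n,ims[n],P,(c[0]-48,c[1]-36,c[0]+48,c[1]+36),f"pk_{n}.png")
E
python3 run.py
```

```text
scene 0 [ 485.8 -286.2] -1.044 1.83
scene 1 [ 434.3 -368.6] -1.09 4.96
scene 2 [ 389.  -225.2] -1.114 4.41
scene 3 [ 345.2 -304. ] -1.268 7.28
top 0 [ 485. -289.] -1.018 10.03
top 1 [ 432.8 -372.8] -1.068 6.7
top 2 [ 386.6 -227. ] -1.089 6.33
top 3 [ 341.9 -307. ] -1.265 5.68
```

View pics/pk_scene.png

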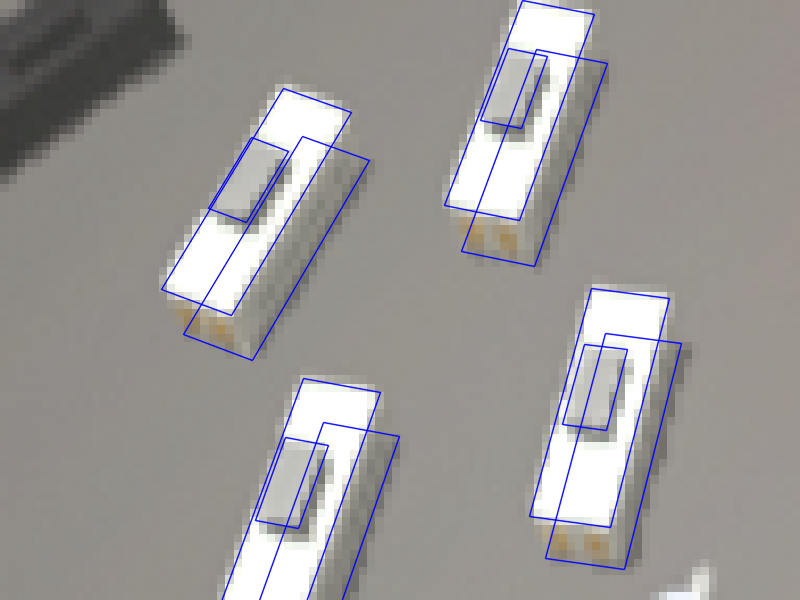

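View pics/pk_top.png

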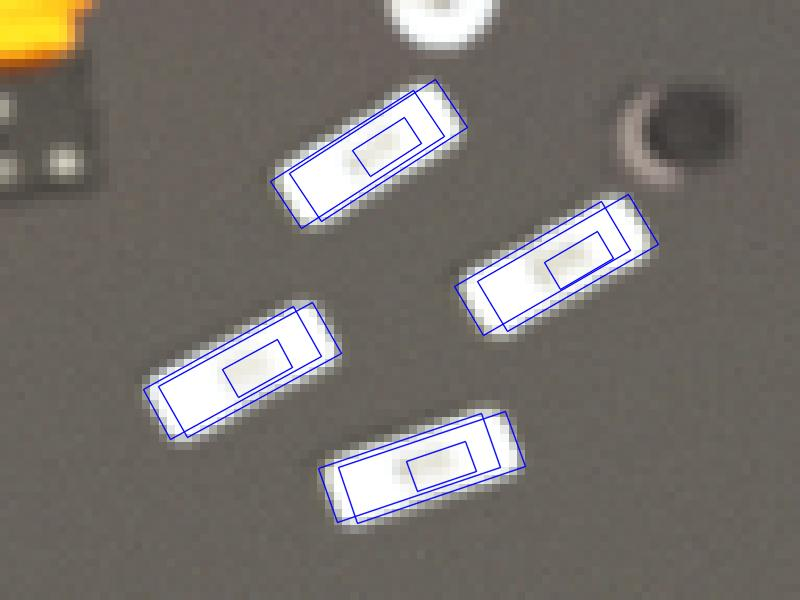

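```bash
sed -i 's/BODY if n=="top" else TOPF/TOPF/' packs.py; python3 run.py
```

```text
scene 0 [ 485.8 -286.2] -1.044 1.83
scene 1 [ 434.3 -368.6] -1.09 4.96
scene 2 [ 389.  -225.2] -1.114 4.41
scene 3 [ 345.2 -304. ] -1.268 7.28
top 0 [ 483.1 -285.1] -1.045 17.12
top 1 [ 431.3 -367.1] -1.089 16.93
top 2 [ 386. -224.] -1.113 18.31
top 3 [ 341.9 -302.2] -1.268 16.14
```

View pics/pk_top.png

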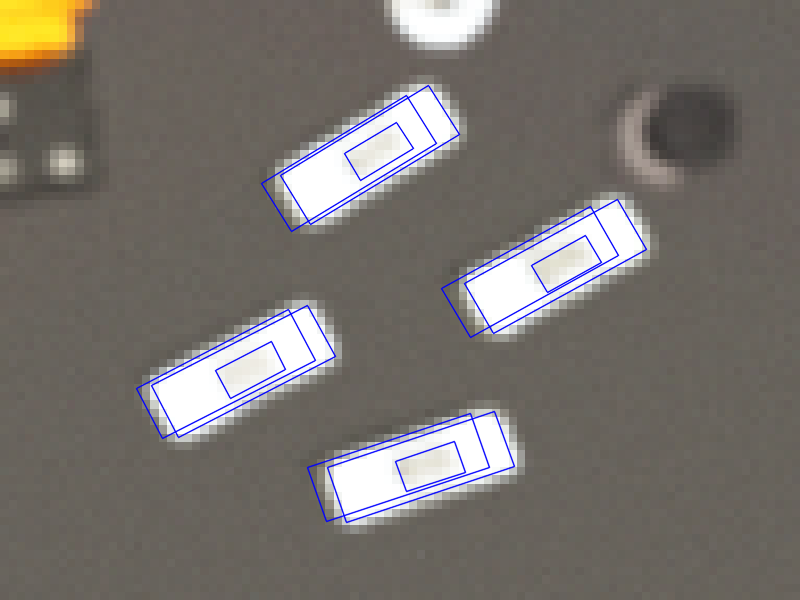

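```bash
cat > bay.py <<'E'
from fit import *
def bmodel(p,n):
    x,y,yw=p[0],p[1],p[2]/60
    # bay frame -> world ; z offset 16
    H=[box(0,0,12,69,96,143), box((-68-48)/2,0,p[6],83,20,p[3])]
    H.append(box(48+p[4]/2,0,12,p[5],p[4],p[7]))
    return [place(h,x,y,yw) for h in H]
def fitbay(ims,x0):
    data=[]
    for n,im in ims.items():
        c=proj(n,[x0[0],x0[1],40])[0]; k=28 if n=="top" else 36
        win=(int(c[0])-k,int(c[1])-k,int(c[0])+k,int(c[1])+k)
        s=softo(im,win); bg=np.median(s[(s<.3)]); hi=np.percentile(s,97)
        m=np.clip((s-bg-.1)/(0.6),0,1)
        comp=(m>.5).astype(np.uint8); comp=cv2.morphologyEx(comp,cv2.MORPH_OPEN,np.ones((3,3),np.uint8))
        _,lab,st,_=cv2.connectedComponentsWithStats(comp); b=1+np.argmax(st[1:,4]); comp=(lab==b).astype(np.uint8)
        cl=cv2.morphologyEx(comp,cv2.MORPH_CLOSE,np.ones((9,9),np.uint8))
        m=np.where(cv2.dilate(comp,np.ones((3,3)))>0,m,0); m=np.where(cv2.erode(cl,np.ones((3,3)))>0,1,m)
        cv2.imwrite(f"pics/bm_{n}.png",cv2.resize((m*255).astype(np.uint8),None,fx=8,fy=8,interpolation=0))
        data.append((n,m,win,np.ones_like(m)))
    return fit(bmodel,x0,data,[5,5,5,5,4,5,6,6])
E
python3 - <<'E'
from bay import *
ims={n:np.load(f"pics/{n}0.npy") for n in("scene","top")}
print(ray("top",(290.5,152),69),ray("scene",(245,246),69))
for n in("scene","top"):
    x0=[*ray("top",(290.5,152),69)[:2],0.07*60,116,22,70,45,70]
    r=fitbay({n:ims[n]},x0); p=r.x; print(n,np.round(p,1),p[2]/60,round(r.fun,1))
    P=[]
    for b in bmodel(p,n): P+=[b[[0,2,6,4]],b[[1,3,7,5]]]
    bb=place(box(0,0,16,69,86,133),*p[:2],p[2]/60); P+=[bb[[1,3,7,5]],bb[[0,2,6,4]]]
    for y in(-34,0,34):
        bb=place(box(0,y,16,28,86,3),*p[:2],p[2]/60); P+=[bb[[1,3,7,5]]]
    c=proj(n,[p[0],p[1],30])[0].astype(int); wire(n,ims[n],P,(c[0]-40,c[1]-30,c[0]+40,c[1]+30),f"bay_{n}.png")
E
```

```text
[579.21052779 -44.29328865  69.        ] [587.88256317 -77.39023461  69.        ]
scene [589.8 -78.    6.7 122.2  28.1  69.3  49.1  74.7] 0.11168929590220968 81.0
top [591.5 -77.1   5.9 122.6  34.2 123.9  -5.1  63.9] 0.0986324492687227 14.5
```

View pics/bay_scene.png

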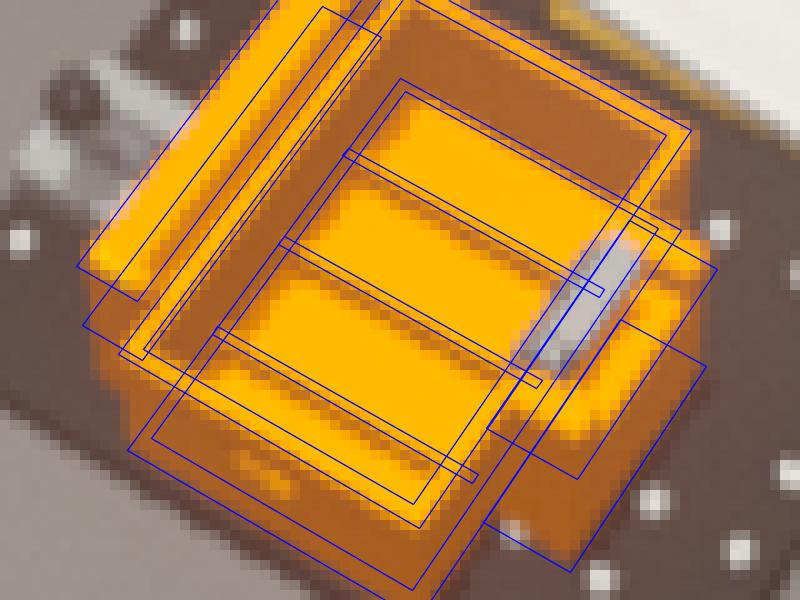

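View pics/bay_top.png

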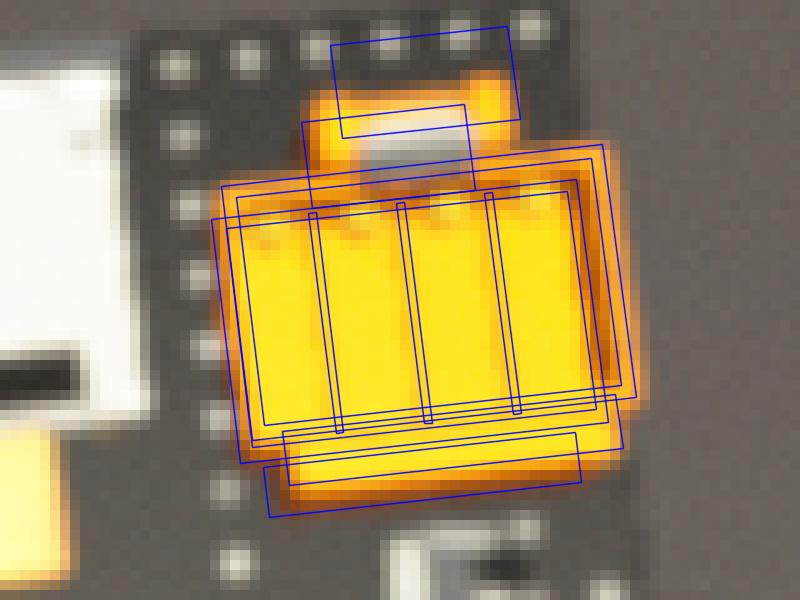

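```bash
python3 - <<'E'
s=open('bay.py').read()
s=s.replace("    H.append(box(48+p[4]/2,0,12,p[5],p[4],p[7]))\n","").replace("p[6]","p[4]")
s=s.replace("data.append((n,m,win,np.ones_like(m)))","W=(render(n,[place(box(75,0,12,100,46,84),x0[0],x0[1],x0[2]/60)],win)<.01)*1.0; data.append((n,m,win,W))").replace("[5,5,5,5,4,5,6,6]","[5,5,5,5,6]")
open('bay.py','w').write(s)
E
cat > runbay.py <<'E'
from bay import *
ims={n:np.load(f"pics/{n}0.npy") for n in("scene","top")}
for n in("scene","top"):
    r=fitbay({n:ims[n]},[588,-76,6.2,120,45]); p=r.x; print(n,np.round(p,1),p[2]/60,round(r.fun,1))
    P=[]
    for b in bmodel(p,n): P+=[b[[0,2,6,4]],b[[1,3,7,5]]]
    bb=place(box(0,0,16,69,86,133),*p[:2],p[2]/60); P+=[bb[[1,3,7,5]],bb[[0,2,6,4]]]
    for y in(-34,0,34):
        bb=place(box(0,y,16,28,86,3),*p[:2],p[2]/60); P+=[bb[[1,3,7,5]]]
    c=proj(n,[p[0],p[1],30])[0].astype(int); wire(n,ims[n],P,(c[0]-40,c[1]-30,c[0]+40,c[1]+30),f"bay_{n}.png")
E
python3 runbay.py
```

```text
scene [590.3 -77.7   6.9 122.6  40. ] 0.11528389138651736 53.7
top [591.8 -78.8   6.8 120.1 -10.3] 0.11387912886082786 16.3
```

View pics/bay_scene.png

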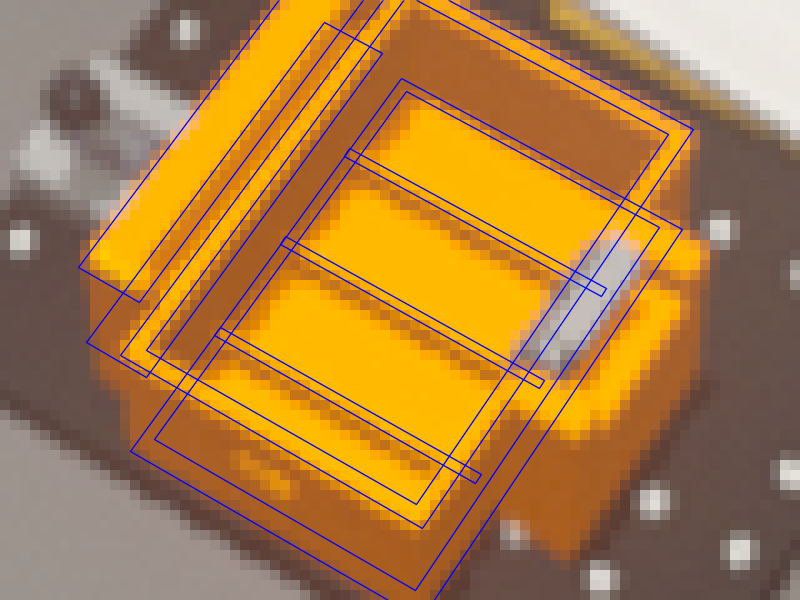

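View pics/bay_top.png

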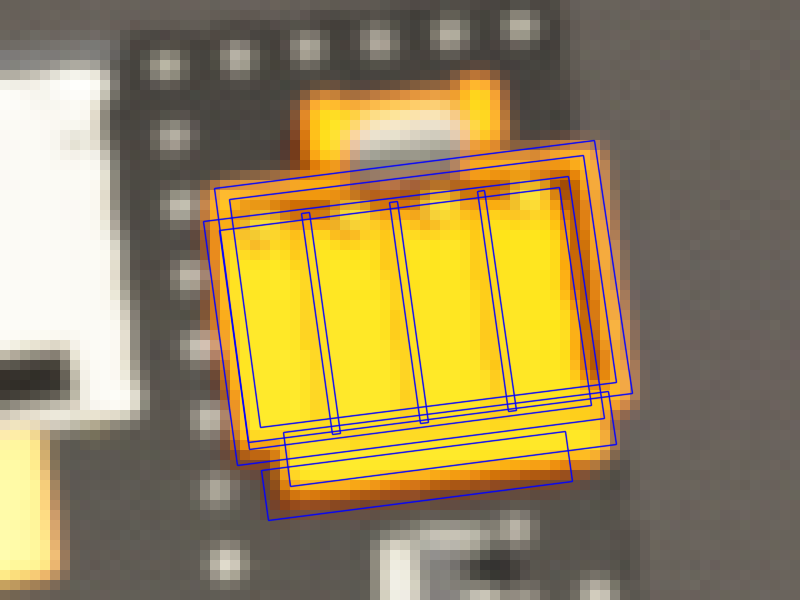

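```bash
python3 -c "
import cv2,numpy as np
a=cv2.imread('pics/bm_scene.png');b=cv2.imread('pics/bm_top.png');b=cv2.copyMakeBorder(b,0,a.shape[0]-b.shape[0],0,0,cv2.BORDER_CONSTANT);o=np.hstack([a,b]);cv2.imwrite('pics/bm.png',cv2.resize(o,None,fx=.75,fy=.75))"
```

```text
(no output)
```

View pics/bm.png

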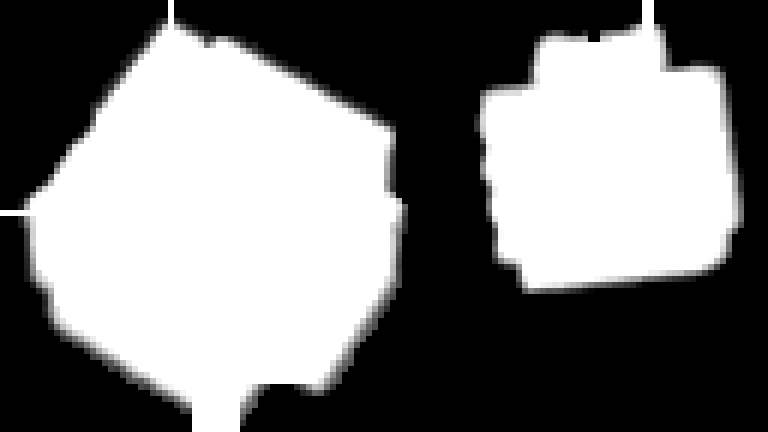

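```bash
python3 - <<'E'
from fit import *
for n,win in(("scene",(186,180,330,300)),("top",(230,115,325,195))):
    im=np.load(f"pics/{n}0.npy"); x0,y0,x1,y1=win
    g=im[y0:y1,x0:x1].min(2).astype(np.float32); s=4
    G=cv2.GaussianBlur(cv2.resize(g,None,fx=s,fy=s,interpolation=cv2.INTER_CUBIC),(0,0),3)
    B=cv2.GaussianBlur(G,(0,0),8); D=G-B
    mx=(D==cv2.dilate(D,np.ones((11,11))))&(D>12)
    pts=[]
    for v,u in np.argwhere(mx):
        uv=((u+.5)/s-.5+x0,(v+.5)/s-.5+y0); pts.append([*uv,*ray(n,uv,12)[:2]])
    P=np.array(pts)
    c,sn=np.cos(.105),np.sin(.105); q=P[:,2:]-[587,0]
    L=np.c_[c*q[:,0]+sn*q[:,1],-sn*q[:,0]+c*q[:,1]]
    print(n); 
    for a,b in sorted(zip(L.round(1).tolist(),P.round(1).tolist())): print(a,b)
E
```

```text
scene
[-265.1, 25.7] [193.1, 191.4, 320.7, -2.3]
[-251.5, -31.4] [185.6, 206.1, 340.2, -57.6]
[-248.6, -9.8] [190.6, 201.6, 340.8, -35.8]
[-236.6, -5.4] [194.6, 202.4, 352.3, -30.2]
[-231.6, 17.8] [200.4, 197.9, 354.8, -6.6]
[-132.6, -135.5] [197.1, 250.1, 469.3, -148.6]
[-132.2, -18.1] [220.4, 220.9, 457.4, -31.8]
[-132.2, -7.6] [222.4, 218.4, 456.4, -21.4]
[-132.2, 22.2] [227.9, 211.4, 453.2, 8.2]
[-132.1, 107.5] [243.1, 192.1, 444.4, 93.1]
[-132.0, -116.7] [201.1, 245.4, 468.0, -129.9]
[-132.0, 76.0] [237.6, 199.1, 447.7, 61.7]
[-131.8, 46.3] [232.4, 205.9, 451.1, 32.2]
[-131.8, 131.9] [247.4, 186.9, 442.1, 117.3]
[-130.0, -82.0] [208.6, 236.9, 466.3, -95.2]
[-123.1, -85.5] [209.9, 238.9, 473.5, -98.0]
[-121.4, -53.4] [216.6, 231.1, 471.8, -65.8]
[-116.3, -111.5] [206.6, 246.6, 483.1, -123.1]
[-116.0, -27.4] [223.1, 225.6, 474.5, -39.4]
[-116.0, 0.7] [228.4, 218.9, 471.6, -11.5]
[-115.9, -139.1] [201.1, 253.9, 486.3, -150.5]
[-115.7, 56.6] [238.6, 205.9, 466.0, 44.2]
[-115.7, 112.4] [248.4, 193.4, 460.1, 99.6]
[-115.5, 28.6] [233.6, 212.4, 469.1, 16.3]
[-115.5, 140.0] [253.1, 187.
[... 6545 characters left out ...]
.8, -29.9]
[67.6, 126.6] [242.9, 139.6, 640.9, 133.0]
[68.3, 31.9] [267.1, 136.6, 651.6, 38.9]
[69.7, -74.9] [294.4, 133.1, 664.1, -67.2]
[70.2, -104.4] [301.9, 132.1, 667.7, -96.5]
[78.5, 0.3] [274.9, 133.1, 665.1, 8.6]
[79.3, 141.9] [238.6, 137.1, 651.0, 149.4]
[102.9, 29.6] [266.6, 127.9, 686.3, 40.2]
[102.9, 131.3] [240.6, 130.9, 675.6, 141.4]
[105.0, 72.4] [255.6, 128.6, 683.8, 83.0]
[105.1, 107.6] [246.6, 129.6, 680.3, 118.1]
[105.4, -111.1] [302.4, 123.1, 703.4, -99.4]
[106.0, -139.7] [309.6, 122.1, 707.1, -127.8]
[106.1, -28.6] [281.4, 125.4, 695.5, -17.3]
[106.4, -0.2] [274.1, 126.1, 692.9, 10.9]
[106.6, -83.7] [295.4, 123.6, 701.8, -72.0]
[106.8, -56.2] [288.4, 124.4, 699.1, -44.7]
```

```bash
cat > r2.py <<'E'
from fit import *
import sys
ims={n:np.load(f"pics/{n}0.npy") for n in("scene","top")}
RIG={"scene":(582.9,-.1,.102),"top":(581.5,.2,.102)}
bx,by=float(sys.argv[1]),float(sys.argv[2])
for n in ims:
    P=[]; B=[(box(bx,by,16,69,86,133),1),(box(bx,by,12,69,96,143),1),(box(bx-60.5,by,60,83,15,116),1)]+[(box(bx,by+y,16,28,86,3),1) for y in(-34,0,34)]
    for b,_ in B: b=place(b,*RIG[n]); P+=[b[[1,3,7,5]]]
    b=place(box(bx,by,16,69,86,133),*RIG[n]); P+=[b[[0,2,6,4]]]
    b=place(box(0,0,0,12,250,310),*RIG[n]); P+=[b[[1,3,7,5]]]
    c=proj(n,[590,-78,30])[0].astype(int); wire(n,ims[n],P,(c[0]-40,c[1]-30,c[0]+40,c[1]+30),f"rr_{n}.png")
E
python3 r2.py 0 -77.5
```

```text
(no output)
```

View pics/rr_scene.png

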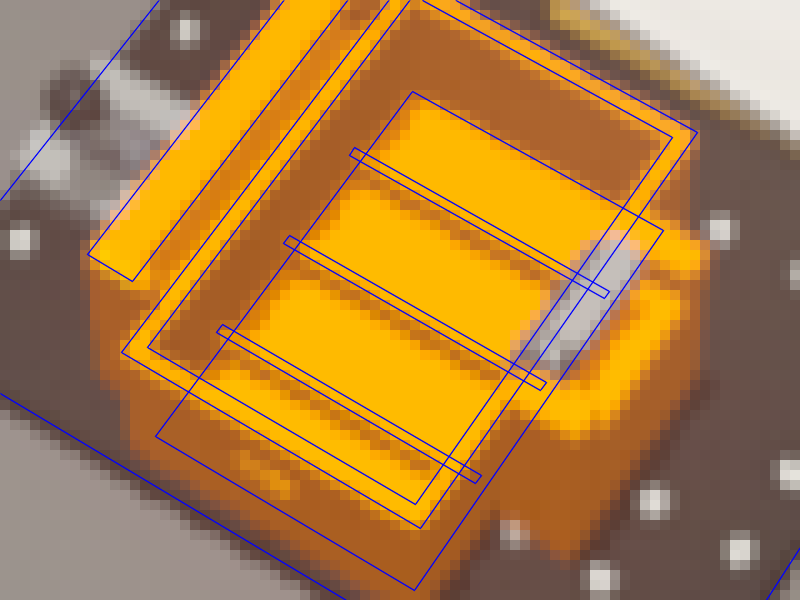

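View pics/rr_top.png

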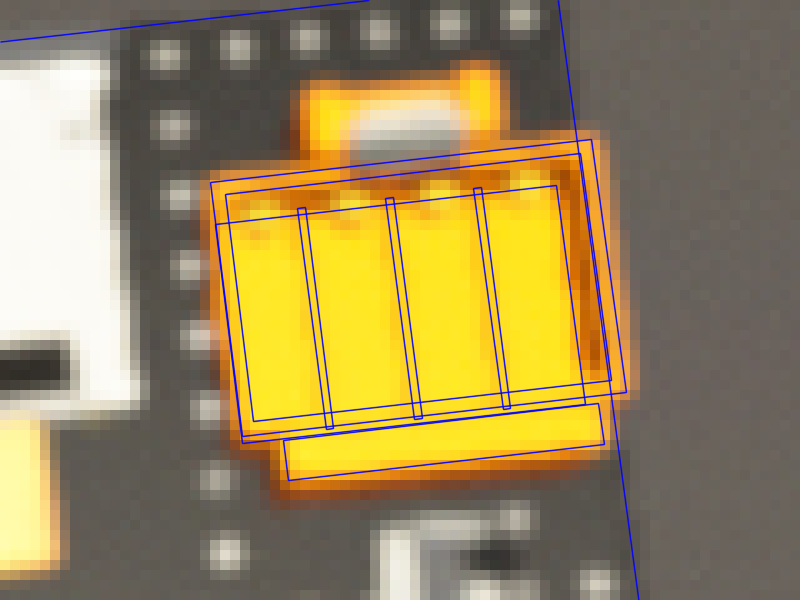

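```bash
cat >> h.py <<'E'
def Rdown(phi):
    c,s=np.cos(phi),np.sin(phi); return np.array([[s,0,c],[-c,0,s],[0,-1,0]])
def rv(phi): return R.from_matrix(Rdown(phi)).as_rotvec()
def tri(uvs,uvt):
    A=[];b=[]
    for n,uv in(("scene",uvs),("top",uvt)):
        K,t,M=CAM[n]; d=M@(np.linalg.inv(K)@np.array([uv[0],uv[1],1.])); d/=np.linalg.norm(d); Q=np.eye(3)-np.outer(d,d); A.append(Q); b.append(Q@t)
    return np.linalg.lstsq(np.vstack(A),np.hstack(b),rcond=None)[0]
def best(pos,phi,verbose=False):
    """of phi, phi+pi choose reachable with joint 6 margin, return rotvec"""
    o=[]
    for k in(0,np.pi,-np.pi):
        j=env.inverse_kinematics(pos,rv(phi+k))
        if j is not None: o.append((abs(j[5]),rv(phi+k),j))
    if not o: return None
    o.sort(key=lambda a:a[0]); return o[0][1]
E
python3 - <<'E'
from h import *
# jar top centre: scene crop c_scene_150 (286,565)->; top crop c_top_360 (635,90)
uvs=(78+286/5.556-.5,221+562/5.556-.5); uvt=(304+638/7.143-.5,163+90/7.143-.5)
print("jar",tri(uvs,uvt))
uvs=(78+545/5.556-.5,221+508/5.556-.5); uvt=(400,0)
st=readout.get_state(); M=R.from_rotvec(st["tool_rot"]).as_matrix(); print(M.round(2))
for xy,yw in(((484.5,-285.7),-1.044),((432.8,-367.9),-1.09),((387.5,-224.6),-1.114),((343.5,-303.1),-1.268)):
    for z in(42,150):
        for k in(0,np.pi,-np.pi):
            for d in (0,np.pi/2):
                j=env.inverse_kinematics([*xy,z],rv(yw+k+d)); print(xy,z,round(yw+k+d,2),None if j is None else np.round(j,2))
E
```

```text
jar [ 490.42111943 -422.34078595   58.53610908]
[[ 0.95  0.    0.32]
 [-0.32  0.    0.95]
 [ 0.   -1.    0.  ]]
(484.5, -285.7) 42 -1.04 [-0.65  0.48 -0.28  0.81  0.    1.97]
(484.5, -285.7) 42 0.53 [-0.65  0.48 -0.28  0.81  0.    0.4 ]
(484.5, -285.7) 42 2.1 [-0.65  0.48 -0.28  0.81  0.   -1.17]
(484.5, -285.7) 42 3.67 [-0.65  0.48 -0.28  0.81  0.   -2.74]
(484.5, -285.7) 42 -4.19 [-0.65  0.48 -0.28  0.81  0.   -1.17]
(484.5, -285.7) 42 -2.61 [-0.65  0.48 -0.28  0.81  0.   -2.74]
(484.5, -285.7) 150 -1.04 [-0.65  0.39 -0.12  1.07  0.    1.97]
(484.5, -285.7) 150 0.53 [-0.65  0.39 -0.12  1.07  0.    0.4 ]
(484.5, -285.7) 150 2.1 [-0.65  0.39 -0.12  1.07  0.   -1.17]
(484.5, -285.7) 150 3.67 [-0.65  0.39 -0.12  1.07  0.   -2.74]
(484.5, -285.7) 150 -4.19 [-0.65  0.39 -0.12  1.07  0.   -1.17]
(484.5, -285.7) 150 -2.61 [-0.65  0.39 -0.12  1.07  0.   -2.74]
(432.8, -367.9) 42 -1.09 [-0.82  0.49 -0.26  0.82  0.    1.84]
(432.8, -367.9) 42 0.48 [-0.82  0.49 -0.26  0.82  0.    0.27]
(432.8, -367.9) 42 2.05 [-0.82  0.49 -0.26  0.82  0.   -1.3 ]
(432.8, -367.9) 42 3.62 [-0.82  0.49 -0.26  0.8
[... 1329 characters left out ...]
    1.98]
(343.5, -303.1) 42 0.3 [-0.86  0.3  -0.56  0.71  0.    0.41]
(343.5, -303.1) 42 1.87 [-0.86  0.3  -0.56  0.71 -0.   -1.16]
(343.5, -303.1) 42 3.44 [-0.86  0.3  -0.56  0.71  0.   -2.74]
(343.5, -303.1) 42 -4.41 [-0.86  0.3  -0.56  0.71 -0.   -1.16]
(343.5, -303.1) 42 -2.84 [-0.86  0.3  -0.56  0.71  0.   -2.74]
(343.5, -303.1) 150 -1.27 [-0.86  0.19 -0.39  0.99 -0.    1.98]
(343.5, -303.1) 150 0.3 [-0.86  0.19 -0.39  0.99  0.    0.41]
(343.5, -303.1) 150 1.87 [-0.86  0.19 -0.39  0.99 -0.   -1.16]
(343.5, -303.1) 150 3.44 [-0.86  0.19 -0.39  0.99  0.   -2.74]
(343.5, -303.1) 150 -4.41 [-0.86  0.19 -0.39  0.99 -0.   -1.16]
(343.5, -303.1) 150 -2.84 [-0.86  0.19 -0.39  0.99  0.   -2.74]
```

```bash
cat > s1.py <<'E'
from packs import *
xy=(387.5,-224.6); yw=-1.114
def st(): 
    s=readout.get_state(); return s["clock"].__round__(1),np.round(s["tool_pos"],1),round(s["finger_gap"],3),np.round(s["wrist_force"],1)
env.move_pose([*xy,120],rv(yw+np.pi/2)); print(st())
print(env.move_straight([*xy,41],guard=8)); print(st())
env.close(20); print(st()); env.ungrasp()
o=rv(yw+np.pi) ; 
env.move_straight([*xy,70])
env.move_pose([*xy,70],o); env.move_straight([*xy,41],guard=8)
env.close(20); print(st()); 
ims={n:grab(n) for n in("scene",)}; crop("scene",ims["scene"],(155,245),(60,45),"sq.png")
env.ungrasp(); env.move_straight([*xy,110])
env.move_pose([450,0,250],o); print(st())
ims={n:grab(n) for n in("scene","top")}
for n in ims:
    np.save(f"pics/{n}1.npy",ims[n]); p,y,f=fitpack({n:ims[n]},xy,yw); print(n,p,y,f)
E
python3 s1.py
```

```text
(4.2, array([ 387.9, -224.2,  120.1]), 1.002, array([ 0.1,  1.3, -0.3]))
False
(4.9, array([ 387.9, -224.6,   41.4]), 0.998, array([0.1, 0.7, 0.2]))
(5.6, array([ 387.6, -224.7,   41.3]), 0.151, array([-0.2,  0.9,  3.8]))
(8.9, array([ 387.8, -224.8,   41.6]), 0.321, array([-1. ,  1. ,  6.4]))
sq.png origin 95 200 scale 6.667
(11.2, array([449.4,  -0.6, 248.8]), 1.0, array([ 0.2,  0.6, -0.3]))
scene [ 389.6959032  -226.26015115] -1.1178675270775233 5.235530517505982
top [ 387.08108672 -225.34268636] -1.1088352972822304 12.80401780517686
```

View pics/sq.png

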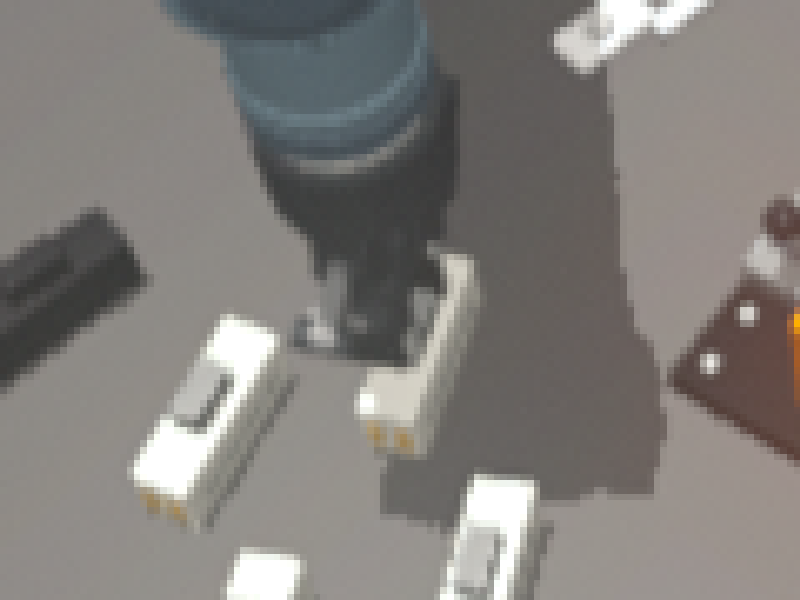

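```bash
cat > t.py <<'E'
from s import *
o=rv(-1.114+np.pi)
env.move_pose([392,-130,60],o)
for closed in(0,1):
    env.move_straight([392,-130,20],speed=100)
    print(env.move_straight([392,-130,-14],speed=20,guard=6),st())
    env.move_straight([392,-130,20],speed=100)
    if not closed: env.close(20)
env.ungrasp(); print(st())
E
cat > s.py <<'E'
from packs import *
def st(): 
    s=readout.get_state(); return s["clock"].__round__(1),np.round(s["tool_pos"],1),round(s["finger_gap"],3),np.round(s["wrist_force"],1)
E
python3 t.py
```

```text
True (14.3, array([ 391.9, -130. ,  -13.2]), 0.999, array([-0.1, -0.4,  5. ]))
True (16.9, array([ 392., -130.,    0.]), -0.002, array([-1.1,  1.2,  6.5]))
(18.0, array([ 392., -130.,   20.]), 1.0, array([-0.1,  0.3, -0.3]))
```

```bash
cat >> s.py <<'E'
BIAS={"scene":np.array([1.9,-1.5]),"top":np.array([-.7,-.6])}
RIGP=np.array([581.6,1.1]); YAW=.102
def rigpt(x,y):
    c,s=np.cos(YAW),np.sin(YAW); return RIGP+[c*x-s*y,s*x+c*y]
def baypt(x,y): return rigpt(x,y-77.5)
T=42
def locate(xy,yw,show=None):
    out=[]
    for n in("scene","top"):
        im=grab(n); p,y,f=fitpack({n:im},xy,yw); p=p-BIAS[n]; print("  loc",n,p.round(1),round(y,3),round(f,1)); out.append((*p,y))
        if show: np.save(f"pics/{n}_{show}.npy",im)
    return np.array(out)
def pick(xy,yw):
    env.move_pose([*xy,110],rv(yw)); env.move_straight([*xy,T],speed=120,guard=10)
    env.close(40); print(" grip",st())
    env.move_straight([*xy,155],speed=150); print(" lifted",st())
def insert(yp,h=7,dx=0):
    p=baypt(dx,yp); o=rv(YAW)
    env.move_pose([*p,155],o); env.move_straight([*p,110],speed=150)
    s0=st()
    hit=env.move_straight([*p,16+h+T],speed=50,guard=6); print(" insert",hit,s0,st()); return hit,p
def release(p):
    env.close(20); env.ungrasp(); print(" open",st()); z=readout.get_state()["tool_pos"][2]
    env.move_straight([*p,z+30],speed=80); env.move_straight([*p,160],speed=200); print(" up",st())
E
cat > t2.py <<'E'
from s import *
pick((387.8,-224.7),-1.114)
hit,p=insert(-51)
im=grab("scene"); crop("scene",im,(245,240),(60,45),"ins1s.png"); im=grab("top"); crop("top",im,(298,150),(48,36),"ins1t.png")
E
python3 t2.py
```

```text
grip (21.8, array([ 388.1, -224.9,   42.6]), 0.307, array([-1.4,  0.9,  6.4]))
 lifted (22.7, array([ 387.2, -224.2,  154.1]), 0.305, array([ 0.1, -0.8, -1.4]))
 insert False (24.1, array([ 593.5, -127.4,  110.2]), 0.306, array([-0.1,  0.1, -2.2])) (25.1, array([ 595. , -126.8,   65.4]), 0.303, array([ 0.2, -0. , -0.4]))
ins1s.png origin 185 195 scale 6.667
ins1t.png origin 250 114 scale 8.333
```

View pics/ins1s.png

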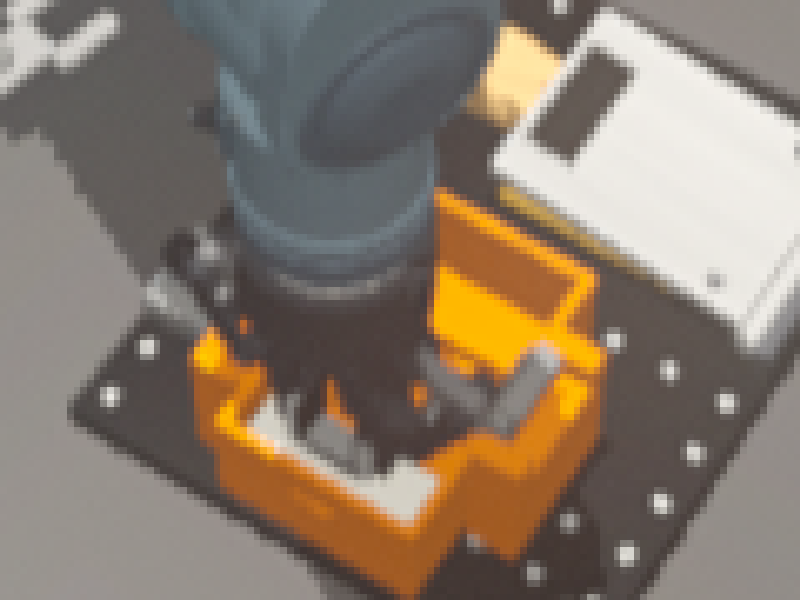

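View pics/ins1t.png

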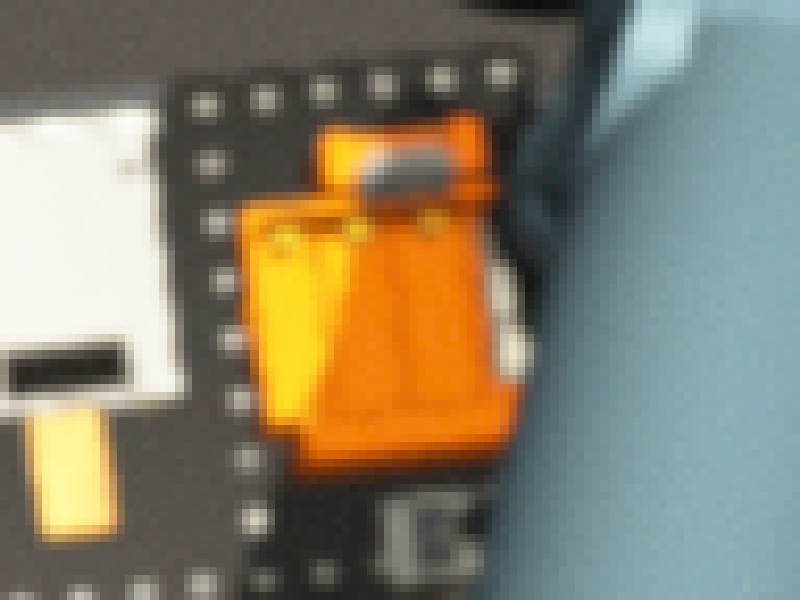

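```bash
cat > t3.py <<'E'
from s import *
p=baypt(0,-51); release(p)
im=grab("scene"); crop("scene",im,(245,240),(60,45),"ins2s.png")
np.save("pics/s2.npy",im)
for xy,y in(((484.5,-286),-1.044),((432.8,-368),-1.09),((343.5,-303),-1.268)): locate(xy,y)
E
python3 t3.py
```

```text
open (26.1, array([ 596.2, -126.9,   65.5]), 0.998, array([ 4.9,  0.3, -1.1]))
 up (27.1, array([ 594.7, -126.8,  159.8]), 1.001, array([-1.1,  0.7, -0. ]))
ins2s.png origin 185 195 scale 6.667
  loc scene [ 482.6 -284.5] -1.044 0.0
  loc top [ 485.2 -285.4] -1.044 0.0
  loc scene [ 432.4 -367.1] -1.093 4.9
  loc top [ 431.9 -366.5] -1.097 10.4
  loc scene [ 343.2 -302.6] -1.27 7.2
  loc top [ 343.4 -304.9] -1.259 9.6
```

View pics/ins2s.png

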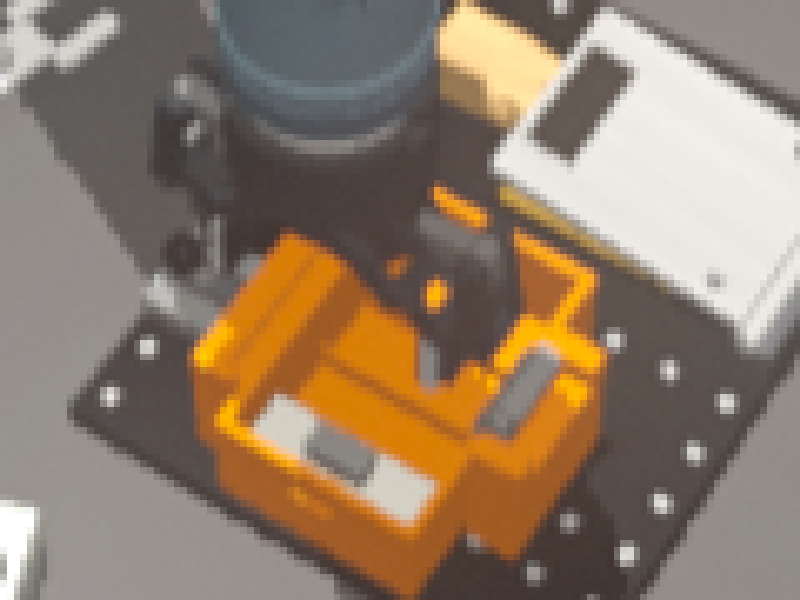

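```bash
python3 - <<'E'
from h import *
im=np.load("pics/s2.npy"); crop("scene",im,(160,290),(80,60),"s2.png")
im=grab("top"); crop("top",im,(350,195),(80,60),"t2.png")
E
```

```text
s2.png origin 80 230 scale 5.0
t2.png origin 270 135 scale 5.0
```

View pics/s2.png

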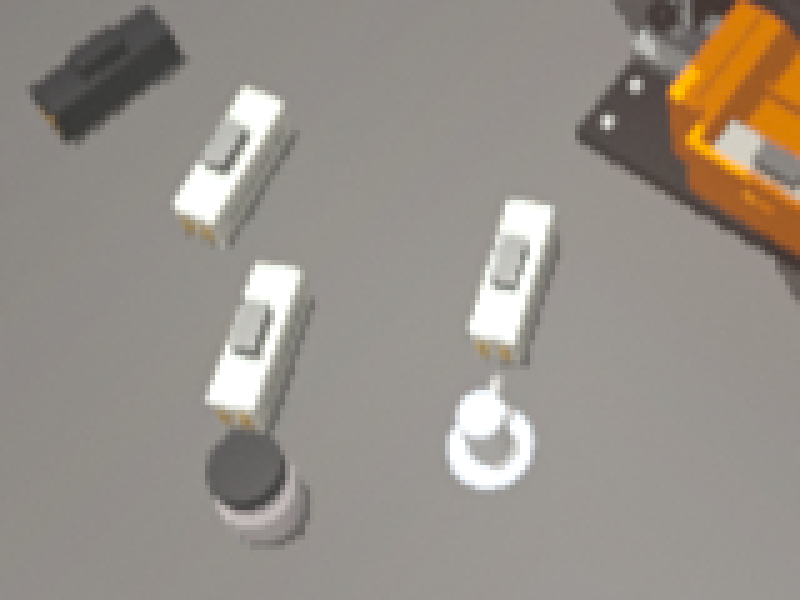

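View pics/t2.png

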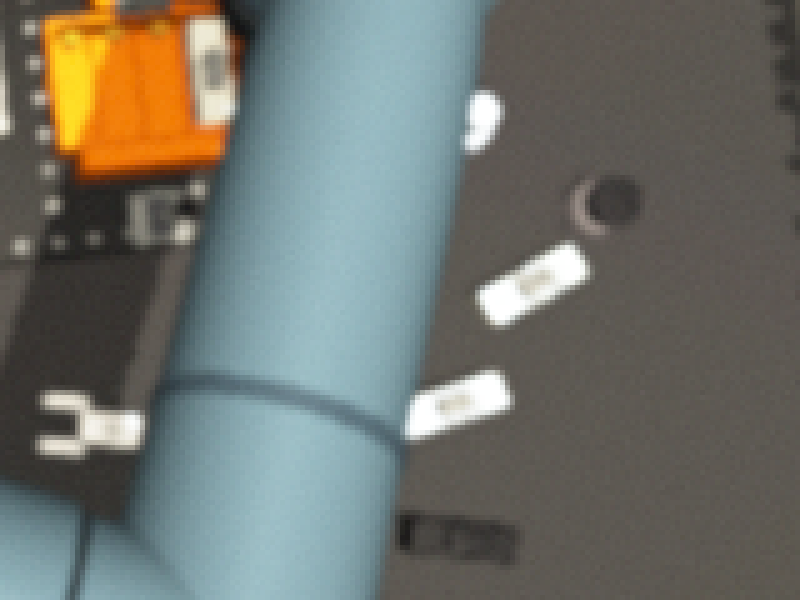

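```bash
cat > t4.py <<'E'
from s import *
pick((343.3,-303.3),-1.266)
hit,p=insert(-17)
if not hit:
    release(p)
    L=locate((432.2,-367),-1.094); 
    im=grab("scene"); crop("scene",im,(200,260),(112,84),"s3.png")
E
python3 t4.py
```

```text
grip (29.9, array([ 343.6, -303.7,   42.6]), 0.302, array([-0.4,  0.5,  5.9]))
 lifted (30.8, array([ 342.8, -302.7,  154. ]), 0.304, array([-0.4,  0.2, -2.1]))
 insert False (32.5, array([590.5, -93.8, 110.1]), 0.305, array([-0.2,  0.1, -0.3])) (33.6, array([591.6, -93. ,  65.4]), 0.308, array([ 0.5, -0.2, -0.2]))
 open (34.4, array([589.9, -92.9,  64.5]), 0.996, array([-3.9, -0.5, -1.1]))
 up (35.4, array([591.6, -92.9, 160.1]), 0.999, array([ 0.7, -0.4, -0.2]))
  loc scene [ 432.4 -367. ] -1.092 4.9
  loc top [ 431.9 -366.6] -1.094 10.2
s3.png origin 88 176 scale 3.571
```

View pics/s3.png

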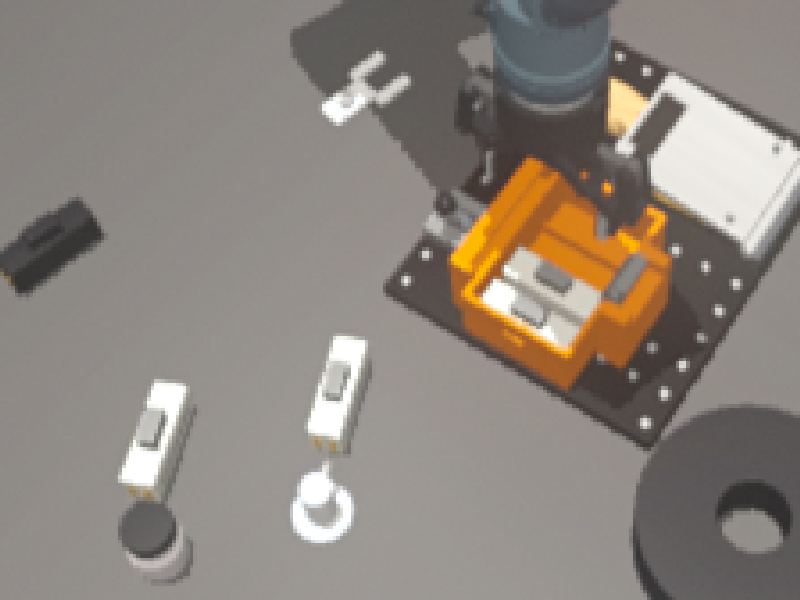

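Two packs seated (scene around (225,255)). Next pack at (432,-367), pulled away from the jar.

```bash
cat > t5.py <<'E'
from s import *
d=np.array([np.cos(-1.093),np.sin(-1.093)])
pick(np.array([432.2,-366.9])-12*d,-1.093)
hit,p=insert(17)
if not hit:
    release(p)
    env.move_pose([480,120,230],rv(YAW))
    g=ray("scene",(182,285),34)[:2]; print(g,st())
    L=locate(g,-1.1,"a4")
    for n in("scene","top"):
        im=np.load(f"pics/{n}_a4.npy"); c=proj(n,[540,-200,30])[0]; crop(n,im,c,(72,54),f"a4_{n}.png")
E
python3 t5.py
```

```text
grip (38.0, array([ 427.3, -357.1,   43. ]), 0.305, array([-0.3, -1. ,  5.6]))
 lifted (38.9, array([ 426. , -355.5,  153.8]), 0.304, array([ 0.1,  0.4, -1.8]))
 insert False (40.6, array([587.2, -60. , 109.9]), 0.305, array([-0. , -0.4, -0.8])) (41.7, array([588.1, -59.1,  65.4]), 0.302, array([-0.1, -0.2, -1. ]))
 open (42.5, array([584.2, -59.1,  63.6]), 0.997, array([-5.7, -2.4, -0.5]))
 up (43.5, array([588. , -59.1, 159.9]), 1.002, array([-0.1,  0.2,  0. ]))
[ 517.86958544 -260.22177967] (44.4, array([480.2, 119.4, 229.1]), 1.0, array([ 0.7, -0.2, -0.1]))
  loc scene [ 512.3 -255.7] -1.093 1.7
  loc top [ 512.2 -254.9] -1.091 12.3
a4_scene.png origin 131 220 scale 5.556
a4_top.png origin 258 109 scale 5.556
```

View pics/a4_scene.png

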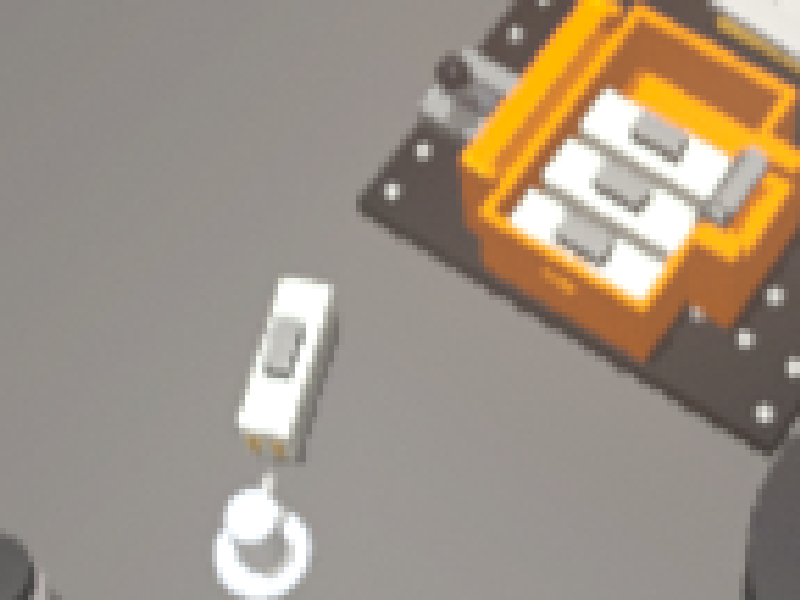

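View pics/a4_top.png

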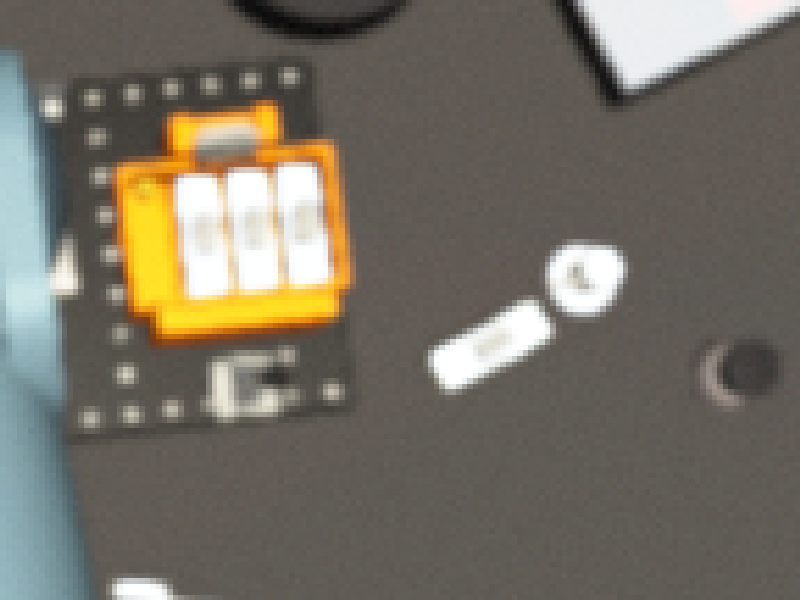

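```bash
cat > t6.py <<'E'
from s import *
d=np.array([np.cos(-1.092),np.sin(-1.092)])
pick(np.array([512.2,-255.3])-23*d,-1.092)
im=grab("scene"); crop("scene",im,(180,250),(60,45),"a5p.png")
hit,p=insert(51)
if not hit:
    release(p)
    env.move_pose([400,-150,230],rv(YAW))
    for n in("scene","top"):
        im=grab(n); np.save(f"pics/{n}_a5.npy",im); c=proj(n,[580,-20,30])[0]; crop(n,im,c,(72,54),f"a5_{n}.png")
print(st())
E
python3 t6.py
```

```text
grip (47.4, array([ 507.2, -238.3,   48. ]), -0.004, array([ 0.6,  0.8, 22.1]))
 lifted (48.3, array([ 500.9, -234.5,  154. ]), 0.001, array([ 0.9,  0.8, -0.2]))
a5p.png origin 120 205 scale 6.667
 insert False (49.7, array([583.7, -26.3, 109.8]), -0.001, array([-0.2,  0. , -0.5])) (50.7, array([584.6, -25.3,  65.3]), -0.002, array([-0.1, -0.1,  0.2]))
 open (51.7, array([585.8, -25.4,  65.6]), 0.999, array([3.5, 0.5, 0. ]))
 up (52.7, array([584.3, -25.3, 159.8]), 1.0, array([ 0.6,  0.5, -0.3]))
a5_scene.png origin 183 183 scale 5.556
a5_top.png origin 211 99 scale 5.556
(53.8, array([ 400.8, -149.5,  229.3]), 1.002, array([-0.5,  0.2,  0.1]))
```

View pics/a5_scene.png

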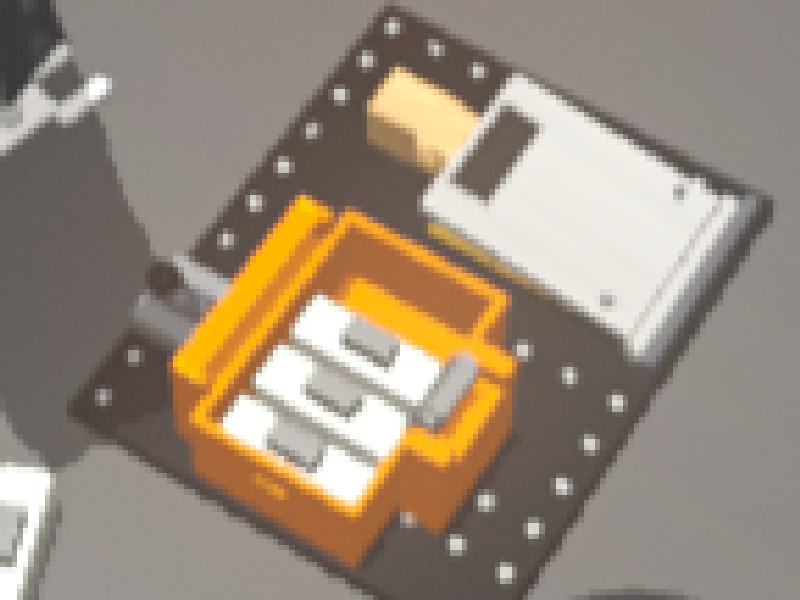

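View pics/a5_top.png

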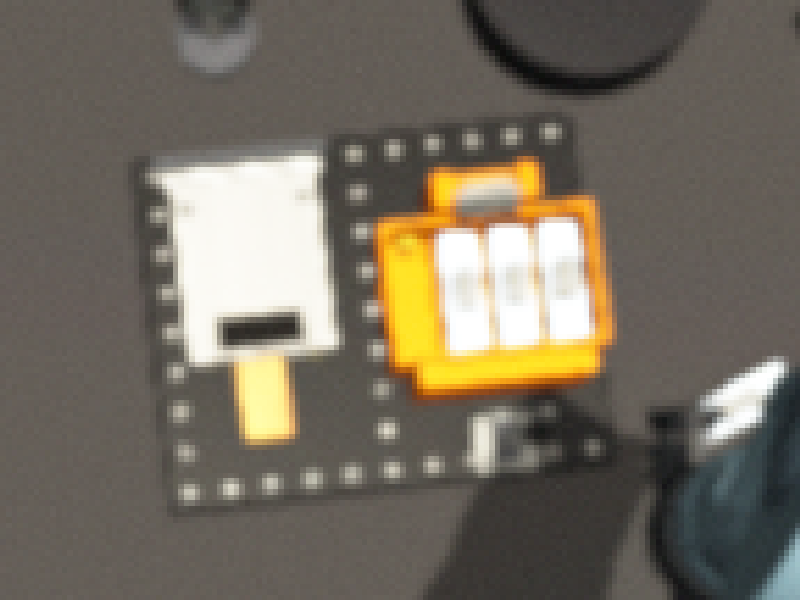

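```bash
cat > t7.py <<'E'
from s import *
env.move_pose([480,60,200],rv(YAW))
L=locate((512.2,-255.3),-1.092,"a6"); print(st())
for n in("scene","top"):
    im=np.load(f"pics/{n}_a6.npy"); c=proj(n,[520,-255,30])[0]; crop(n,im,c,(40,30),f"a6_{n}.png")
E
python3 t7.py
```

```text
loc scene [ 509.5 -245.2] -1.09 1.5
  loc top [ 509.1 -244.6] -1.108 14.9
(54.8, array([480.1,  58.8, 200.2]), 1.002, array([-1.7, -0.3, -0.3]))
a6_scene.png origin 144 254 scale 10.0
a6_top.png origin 305 138 scale 10.0
```

View pics/a6_scene.png

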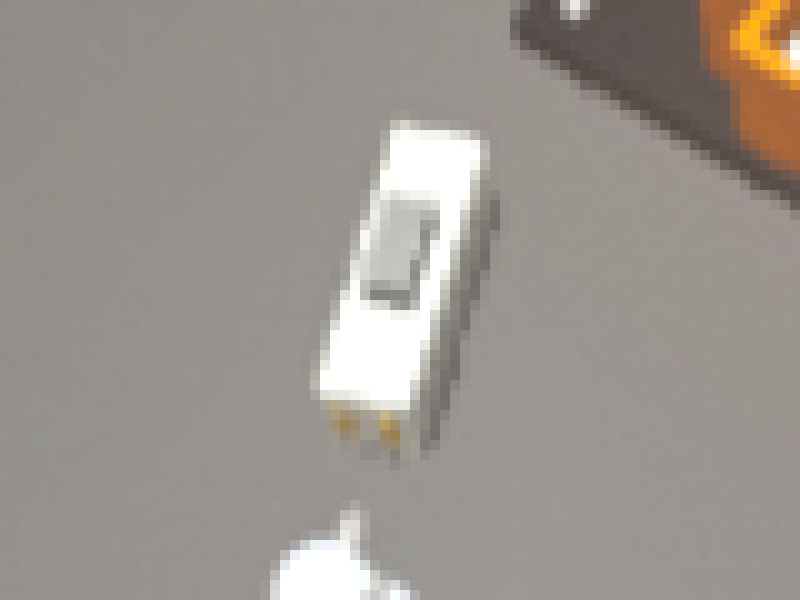

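View pics/a6_top.png

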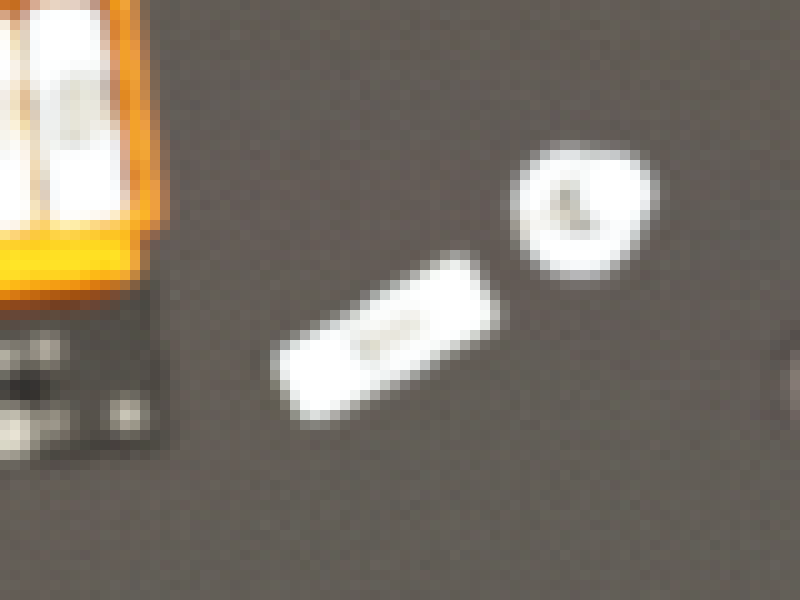

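```bash
cat > t8.py <<'E'
from s import *
y=-1.097; d=np.array([np.cos(y),np.sin(y)])
xy=np.array([509.3,-244.9])-11*d
env.move_pose([*xy,110],rv(y)); h=env.move_straight([*xy,T],speed=120,guard=10); print(h,st())
assert not h
env.close(40); print(" grip",st())
assert readout.get_state()["finger_gap"]>.25
env.move_straight([*xy,155],speed=150)
hit,p=insert(51)
if not hit:
    release(p)
    env.move_pose([400,-150,230],rv(YAW))
    for n in("scene","top"):
        im=grab(n); np.save(f"pics/{n}_a7.npy",im); c=proj(n,[590,-75,30])[0]; crop(n,im,c,(40,30),f"a7_{n}.png")
print(st())
E
python3 t8.py
```

```text
False (56.7, array([ 504.9, -234.9,   42.7]), 1.0, array([-0.4, -0.7,  0.6]))
 grip (57.2, array([ 505. , -235.8,   42.9]), 0.307, array([-1. , -0.9,  5.7]))
 insert False (59.5, array([583.7, -26.4, 109.9]), 0.303, array([ 0.3,  0.8, -1.9])) (60.5, array([584.6, -25.3,  65.4]), 0.305, array([ 0.1,  0.4, -0.1]))
 open (61.4, array([585.8, -25.4,  65.6]), 1.003, array([ 5.4, -0.6,  0.3]))
 up (62.4, array([584.3, -25.3, 159.8]), 1.0, array([ 0. ,  0.7, -1. ]))
a7_scene.png origin 206 222 scale 10.0
a7_top.png origin 257 121 scale 10.0
(63.4, array([ 400.8, -149.5,  229.3]), 1.001, array([-0.1, -0.4,  0.4]))
```

View pics/a7_scene.png

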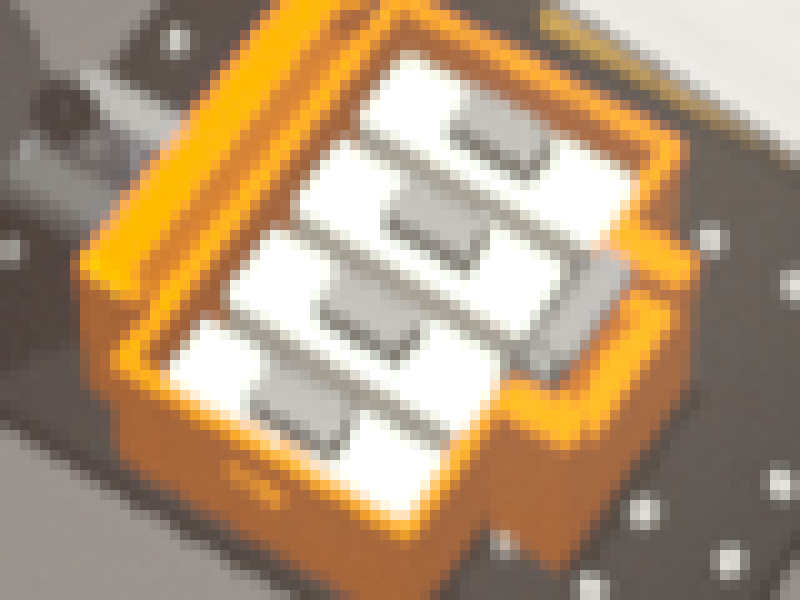

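View pics/a7_top.png

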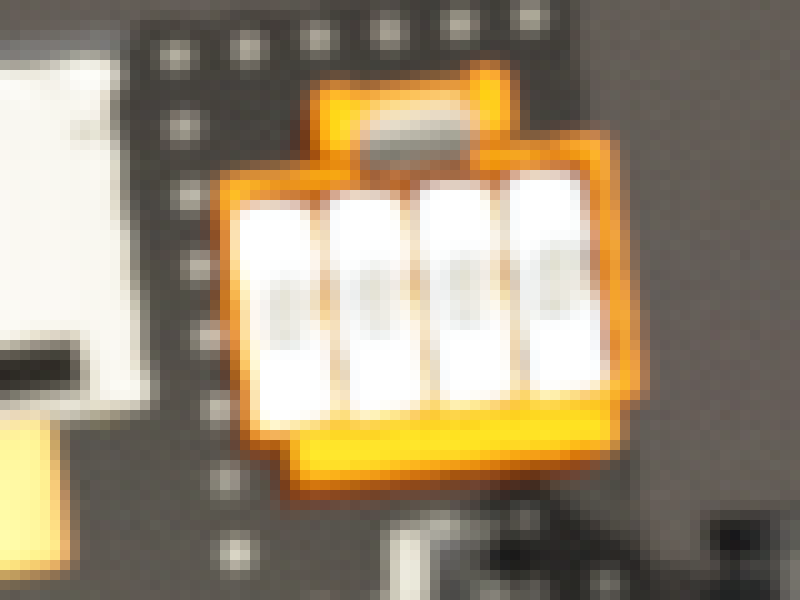

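```bash
cat > cov.py <<'E'
from s import *
def cmodel(p,n):
    y=p[2]/60; return [place(box(0,0,0,5,96,140),p[0],p[1],y),place(box(-54,0,0,4,12.5,100),p[0],p[1],y)]
def fitcover(n,im,x0):
    c=proj(n,[x0[0],x0[1],5])[0]; k=26 if n=="top" else 34
    win=(int(c[0])-k,int(c[1])-k,int(c[0])+k,int(c[1])+k)
    s=softo(im,win); m=np.clip((s-.15)/.6,0,1)
    comp=(m>.5).astype(np.uint8); _,lab,stt,_=cv2.connectedComponentsWithStats(comp); b=1+np.argmax(stt[1:,4]); comp=(lab==b).astype(np.uint8)
    cl=cv2.morphologyEx(comp,cv2.MORPH_CLOSE,np.ones((5,5),np.uint8))
    m=np.where(cv2.dilate(comp,np.ones((3,3)))>0,m,0); m=np.where(cv2.erode(cl,np.ones((3,3)))>0,1,m)
    r=fit(cmodel,x0,[(n,m,win,np.ones_like(m))],[5,5,5]); return r
if __name__=="__main__":
    for n in("scene","top"):
        im=grab(n); r=fitcover(n,im,[405,345,0.]); p=r.x; print(n,p[:2].round(1),round(p[2]/60,3),round(r.fun,1),(p[:2]-BIAS[n]).round(1))
        P=[]
        for b in cmodel(p,n): P+=[b[[1,3,7,5]],b[[0,2,6,4]]]
        bb=place(box(0,0,5,23,14,60),p[0],p[1],p[2]/60); P+=[bb[[1,3,7,5]],bb[[0,2,6,4]]]
        c=proj(n,[*p[:2],5])[0].astype(int); wire(n,im,P,(c[0]-40,c[1]-30,c[0]+40,c[1]+30),f"cov_{n}.png")
E
python3 cov.py
```

```text
scene [405.9 351.2] 0.014 5.6 [404.  352.7]
top [405.  351.3] -0.006 70.3 [405.7 351.9]
```

View pics/cov_scene.png

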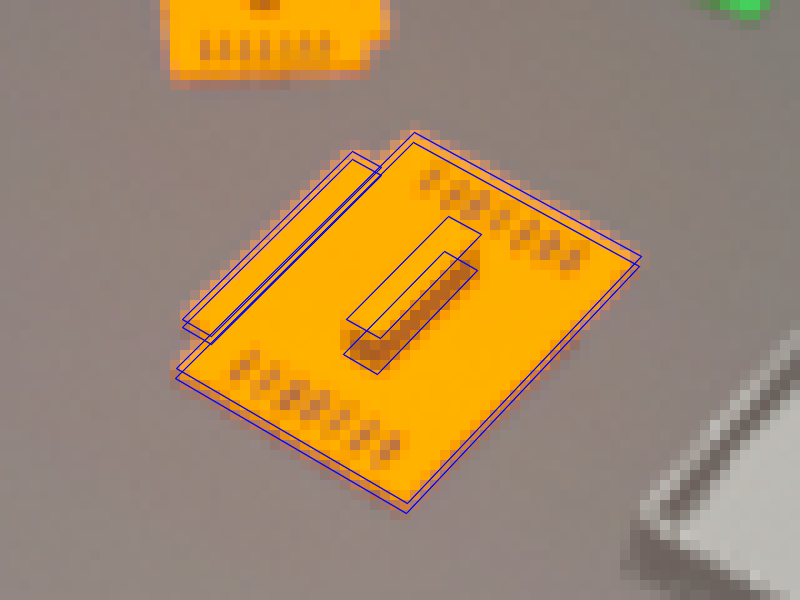

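View pics/cov_top.png

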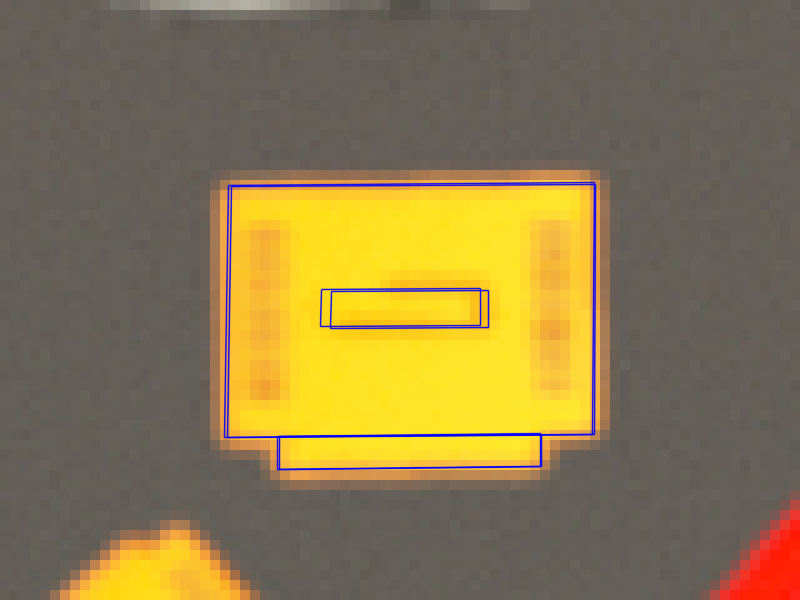

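```bash
cat > c1.py <<'E'
from s import *
HT=8.0
def cpose(th,e,s,ht=HT,dy=0):
    th=np.radians(th); x=-48+(48+s)*np.cos(th)-(e+ht)*np.sin(th); z=69+(48+s)*np.sin(th)+(e+ht)*np.cos(th)
    Rz=R.from_euler("z",YAW).as_matrix(); M=Rz@R.from_euler("y",-th).as_matrix()@Rz.T@Rdown(YAW)
    return [*baypt(x,dy),z],R.from_matrix(M).as_rotvec()
if __name__=="__main__":
    for a in((18,3,40),(18,3,0),(14,.5,0),(8,.5,0),(0,0,0)):
        p,o=cpose(*a); j=env.inverse_kinematics(p,o); print(a,np.round(p,1),None if j is None else np.round(j,2))
    c=(404.8,352.3); print(env.inverse_kinematics([*c,HT],rv(.012)))
    env.move_pose([*c,90],rv(.012)); env.move_straight([*c,HT],speed=100,guard=10); print(st())
    env.close(80); print(st()); env.move_straight([*c,40],speed=60); print(st())
    for n in("scene","top"):
        im=grab(n); crop(n,im,proj(n,[*c,20])[0],(48,36),f"cg_{n}.png")
E
python3 c1.py
```

```text
(18, 3, 40) [621.6 -72.7 106.7] [-0.27  0.31 -0.41  0.55  0.11  1.21]
(18, 3, 0) [583.8 -76.6  94.3] [-0.3   0.26 -0.52  0.5   0.12  1.18]
(14, 0.5, 0) [586.  -76.4  88.9] [-0.29  0.31 -0.44  0.59  0.09  1.19]
(8, 0.5, 0) [587.8 -76.2  84.1] [-0.26  0.39 -0.31  0.74  0.05  1.21]
(0, 0, 0) [589.5 -76.   77. ] [-0.23  0.5  -0.14  0.93  0.    1.23]
[ 0.59793315  0.47756465 -0.38834027  0.7048914   0.          2.15672948]
(66.3, array([405.3, 352.6,   8.6]), 1.0, array([-0.2,  0.3,  0.8]))
(67.0, array([404.9, 352.4,   8.4]), 0.143, array([-1.2, -0.9,  4.9]))
(67.7, array([404.8, 352.3,  40.1]), 0.141, array([-0.4,  0.2, -1.8]))
cg_scene.png origin 233 100 scale 8.333
cg_top.png origin 137 165 scale 8.333
```

View pics/cg_scene.png

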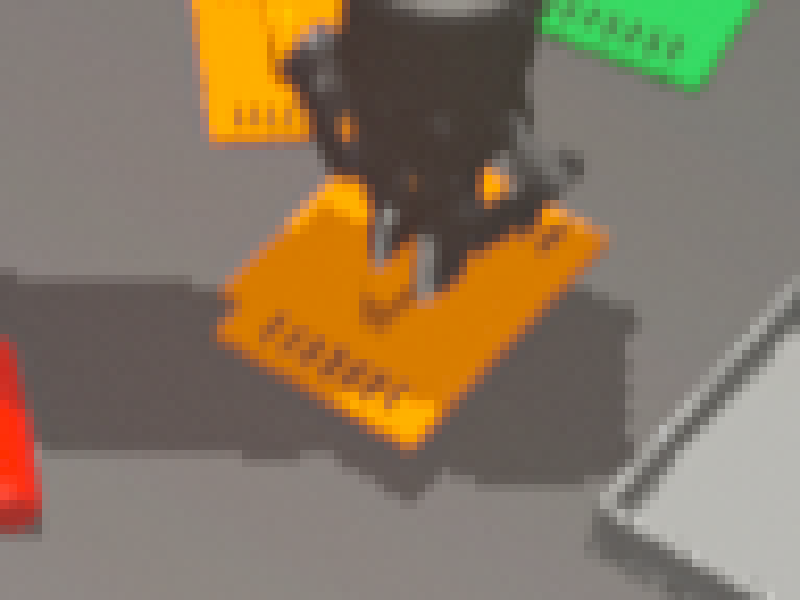

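```bash
cat > c2.py <<'E'
from c1 import *
env.move_straight([404.8,352.3,180],speed=200)
p,o=cpose(18,3,40,8.4)
env.move_pose([p[0],p[1],p[2]+70],o); print(st())
print(env.move_straight(p,speed=100,guard=8,orientation=o),st())
p,o=cpose(18,3,16,8.4)
print(env.move_straight(p,speed=40,guard=6,orientation=o),st())
for n in("scene","top"):
    im=grab(n); crop(n,im,proj(n,[585,-76,70])[0],(48,36),f"ch_{n}.png")
E
python3 c2.py
```

```text
(70.4, array([621.3, -71.6, 176.8]), 0.138, array([ 1.1, -0.4, -2. ]))
False (71.2, array([622.1, -72.7, 107.8]), 0.136, array([-0.5,  0.5, -2.1]))
False (72.0, array([598.9, -75.1,  99.8]), 0.139, array([-0.7, -0.4, -1.6]))
ch_scene.png origin 196 208 scale 8.333
ch_top.png origin 251 114 scale 8.333
```

View pics/ch_scene.png

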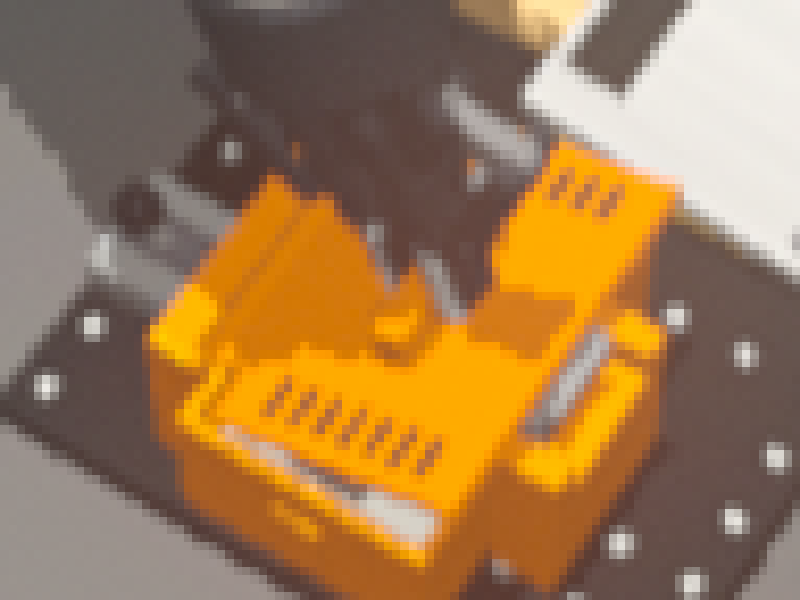

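View pics/ch_top.png

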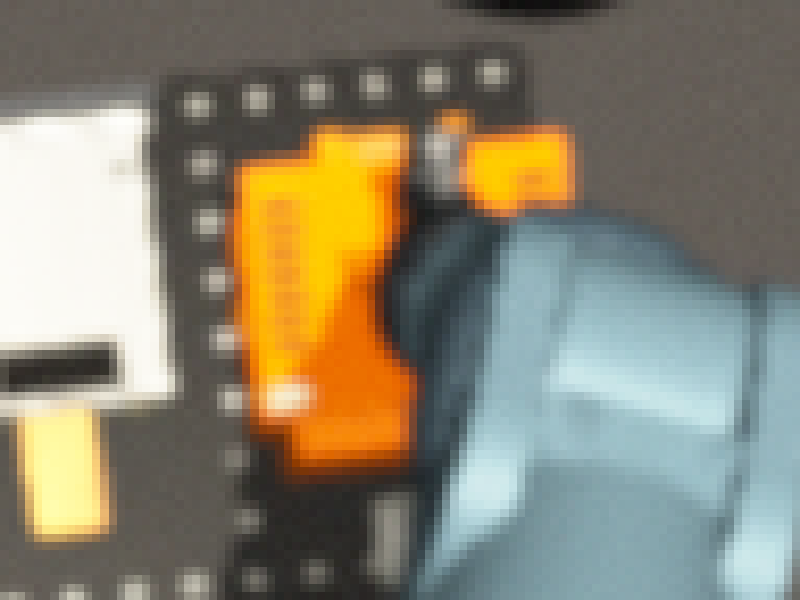

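```bash
cat > c3.py <<'E'
from c1 import *
p,o=cpose(18,3,0,8.4)
print(env.move_straight(p,speed=30,guard=5,orientation=o),st())
p,o=cpose(18,.5,0,8.4)
print(env.move_straight(p,speed=15,guard=5,orientation=o),st())
for n in("scene",):
    im=grab(n); crop(n,im,proj(n,[585,-76,70])[0],(48,36),f"ci_{n}.png")
E
python3 c3.py
```

```text
True (72.6, array([586.1, -76.3,  95.5]), 0.137, array([ 2.8,  0.5, -0.3]))
False (72.9, array([586. , -76.7,  93.1]), 0.144, array([4. , 0.6, 0. ]))
ci_scene.png origin 196 208 scale 8.333
```

View pics/ci_scene.png

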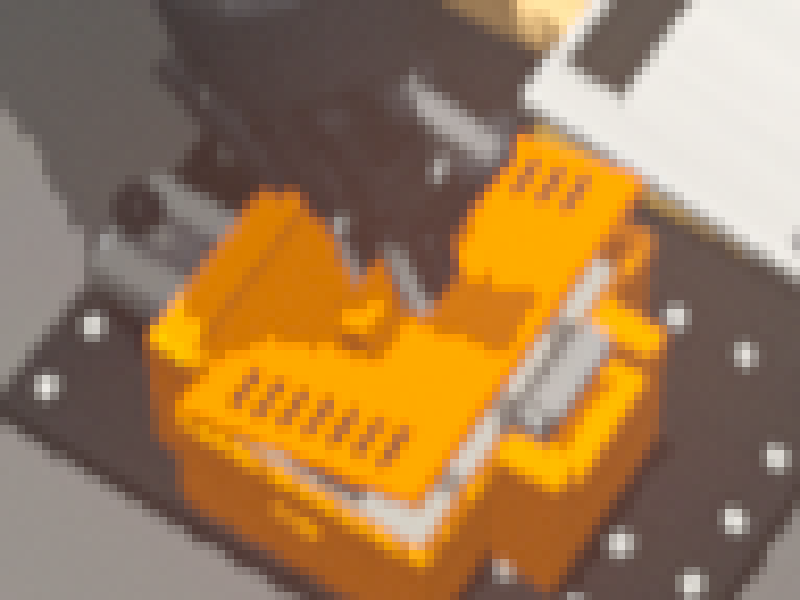

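```bash
cat > ov.py <<'E'
from c1 import *
def cov3d(pos,rot,ht):
    M=R.from_rotvec(rot).as_matrix(); # tool y = -cover z ; tool z = cover x ; 
    cz=-M[:,1]; cx=M[:,2]; cy=np.cross(cz,cx); B=np.c_[cx,cy,cz]; o=np.array(pos)-ht*cz
    return B,o
def draw(name,pos,rot,ht=8.4,n="scene",hw=40):
    im=grab(n); B,o=cov3d(pos,rot,ht); b=np.array([*BIAS[n],0])
    P=[]
    for bx in(box(0,0,0,5,96,140),box(-54,0,0,4,12,100),box(0,0,5,23,14,60)):
        q=bx@B.T+o+b; P+=[q[[1,3,7,5]],q[[0,2,6,4]]]
    Q=[]
    for bx in(box(0,-77.5,16,69,86,133),box(0,-77.5,12,69,96,143),box(-60.5,-77.5,60,83,15,116)):
        q=place(bx,*RIGP,YAW)+b; Q+=[q[[1,3,7,5]]]
    c=proj(n,[585,-76,70])[0].astype(int); win=(c[0]-hw,c[1]-hw*3//4,c[0]+hw,c[1]+hw*3//4)
    wire(n,im,P,win,name)
    s=800/(2*hw); o2=cv2.imread("pics/"+name)
    for poly in Q: cv2.polylines(o2,[np.round((proj(n,poly)-[win[0],win[1]]+.5)*s).astype(np.int32)],True,(0,255,0),1,cv2.LINE_AA)
    cv2.imwrite("pics/"+name,o2)
if __name__=="__main__":
    s=readout.get_state(); draw("ov1.png",s["tool_pos"],s["tool_rot"]); print(np.degrees(np.arccos(-R.from_rotvec(s["tool_rot"]).as_matrix()[2,1])))
E
python3 ov.py
```

```text
18.16388572069779
```

View pics/ov1.png

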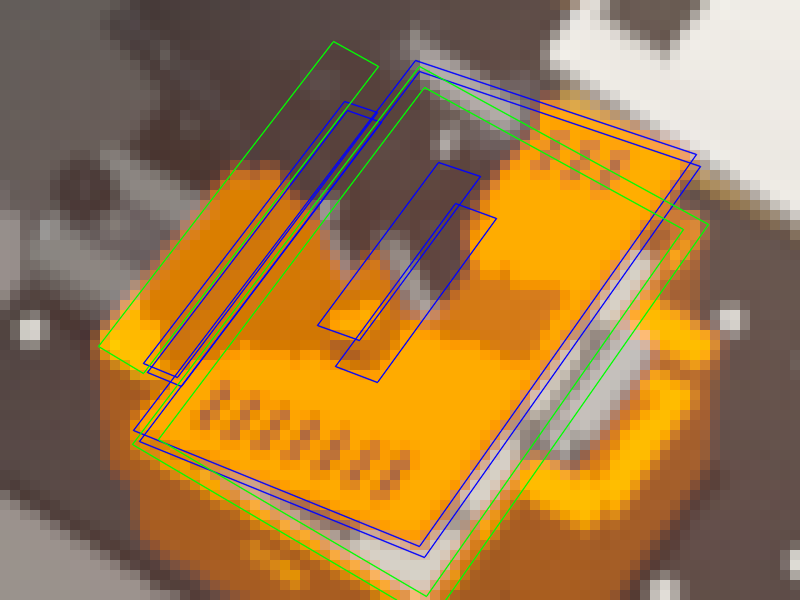

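```bash
cat > c4.py <<'E'
from c1 import *
for th,e in((18,.5),(16,.5),(14,.5),(13,.5)):
    p,o=cpose(th,e,3.2,8.4)
    print(th,env.move_straight(p,speed=25,guard=6,orientation=o),st())
from ov import draw
s=readout.get_state(); draw("ov2.png",s["tool_pos"],s["tool_rot"])
E
python3 c4.py
```

```text
18 False (73.2, array([586.3, -76. ,  92.3]), 0.136, array([ 1. , -0.3, -1.7]))
16 False (73.5, array([587.7, -76. ,  90.9]), 0.141, array([-0.1,  0.8, -1.4]))
14 False (73.8, array([588.6, -75.9,  89.5]), 0.134, array([ 0.3, -0.6, -1. ]))
13 False (74.0, array([588.9, -75.9,  88.8]), 0.137, array([-0.2, -0.4, -1.4]))
```

View pics/ov2.png

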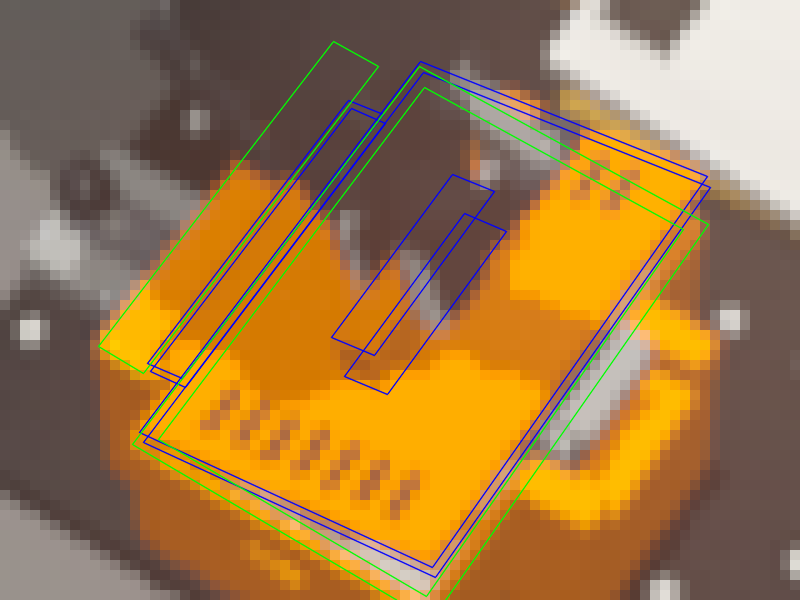

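```bash
cat > c5.py <<'E'
from c1 import *
for th in(11.5,10,9,8,7):
    p,o=cpose(th,.5,3.2,8.4)
    h=env.move_straight(p,speed=20,guard=4,orientation=o); print(th,h,st())
    if h: break
im=grab("scene"); crop("scene",im,proj("scene",[585,-76,70])[0],(48,36),"cj.png")
env.ungrasp(); print(st())
M=R.from_rotvec(readout.get_state()["tool_rot"]).as_matrix(); q=np.array(readout.get_state()["tool_pos"])
env.move_straight(list(q-90*M[:,1]),speed=150); print(st())
im=grab("scene"); crop("scene",im,proj("scene",[585,-76,70])[0],(48,36),"ck.png")
E
python3 c5.py
```

```text
11.5 False (74.3, array([590.1, -76. ,  88. ]), 0.141, array([-1.,  0., -2.]))
10 False (74.5, array([589.9, -75.8,  86.4]), 0.14, array([-2.7,  0.8,  0. ]))
9 False (74.8, array([590.4, -75.9,  85.8]), 0.138, array([-2.5,  0.4, -0.2]))
8 False (75.0, array([591. , -75.9,  85.1]), 0.14, array([-3.6,  0.2,  2.1]))
7 False (75.3, array([591.4, -75.9,  84.2]), 0.138, array([-2.7, -0.5,  4.4]))
cj.png origin 196 208 scale 8.333
(76.0, array([591.3, -75.8,  84.1]), 1.002, array([-0.6, -0. ,  0.3]))
(76.8, array([579.9, -76.8, 172.6]), 0.996, array([ 0.1, -0. , -0.6]))
ck.png origin 196 208 scale 8.333
```

View pics/cj.png

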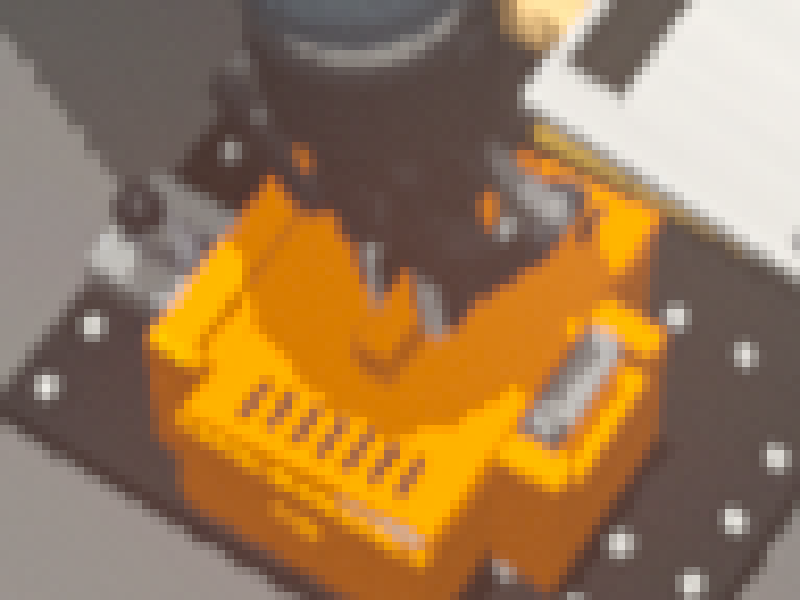

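View pics/ck.png

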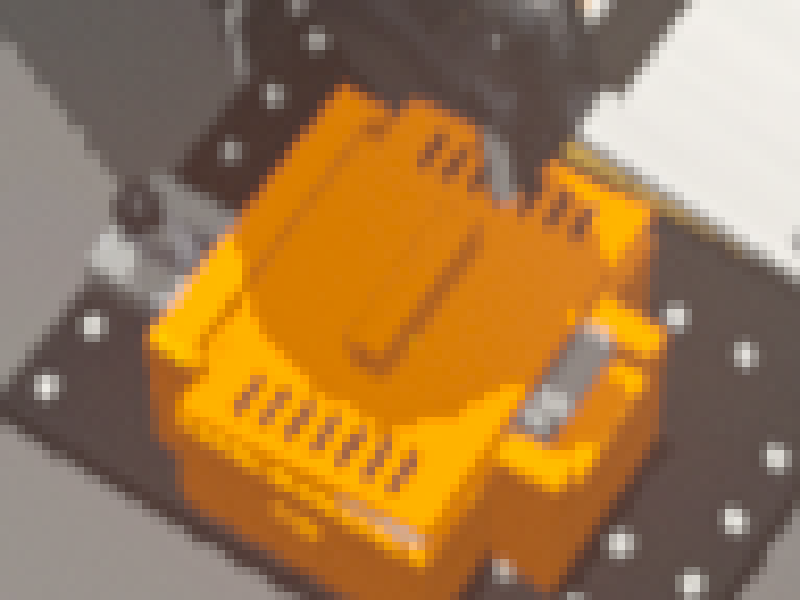

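```bash
cat > c6.py <<'E'
from s import *
env.close(30); o=rv(YAW+np.pi/2); p=baypt(28,0)
env.move_pose([*p,130],o); print(st())
print(env.move_straight([*p,84],speed=60,guard=5),st())
for z in(82,80,78,76,75,74,73,72):
    h=env.move_straight([*p,z],speed=15,guard=40); print(z,h,st())
    if h or readout.get_state()["wrist_force"][2]>30: break
env.move_straight([*p,140],speed=150)
env.move_pose([450,-150,230],rv(YAW+np.pi/2))
for n in("scene","top"):
    im=grab(n); crop(n,im,proj(n,[590,-75,70])[0],(40,30),f"cl_{n}.png")
E
python3 c6.py
```

```text
(79.0, array([617.3, -73.2, 130.1]), -0.002, array([-0.6, -0.6, -1.5]))
False (79.9, array([617.5, -73.2,  84.1]), 0.002, array([ 0.1,  0.4, -0.3]))
82 False (80.2, array([618. , -73.3,  82.6]), 0.003, array([ 0.3, -0.7,  3.3]))
80 False (80.5, array([617.2, -73.1,  79.8]), -0.001, array([-0.4, -0. ,  0.9]))
78 False (80.8, array([617.1, -73.1,  77.6]), -0.002, array([ 0.5, -0. ,  0.5]))
76 False (81.0, array([617.1, -73.1,  75.7]), -0.001, array([-0.6,  1.1, -0.4]))
75 False (81.3, array([617.1, -73.1,  74.7]), 0.003, array([-0.6,  0.3, -1. ]))
74 False (81.5, array([617.4, -73.2,  74.1]), -0.001, array([-0.4,  0.7,  0.7]))
73 False (81.8, array([617.5, -73.2,  74.1]), -0.002, array([-2.4,  0.5,  6.3]))
72 False (82.0, array([617.5, -73.2,  74. ]), -0.002, array([-4.3,  0.8, 12.8]))
cl_scene.png origin 206 215 scale 10.0
cl_top.png origin 258 118 scale 10.0
```

View pics/cl_scene.png

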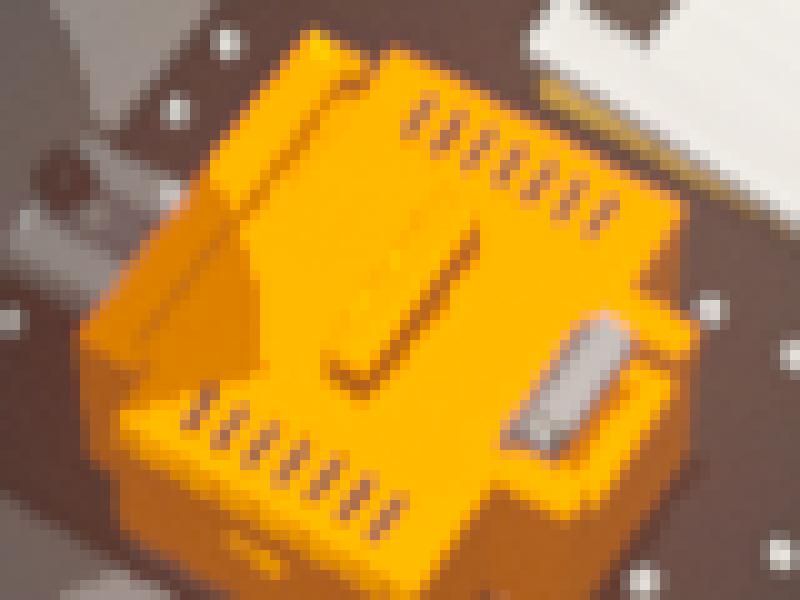

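View pics/cl_top.png

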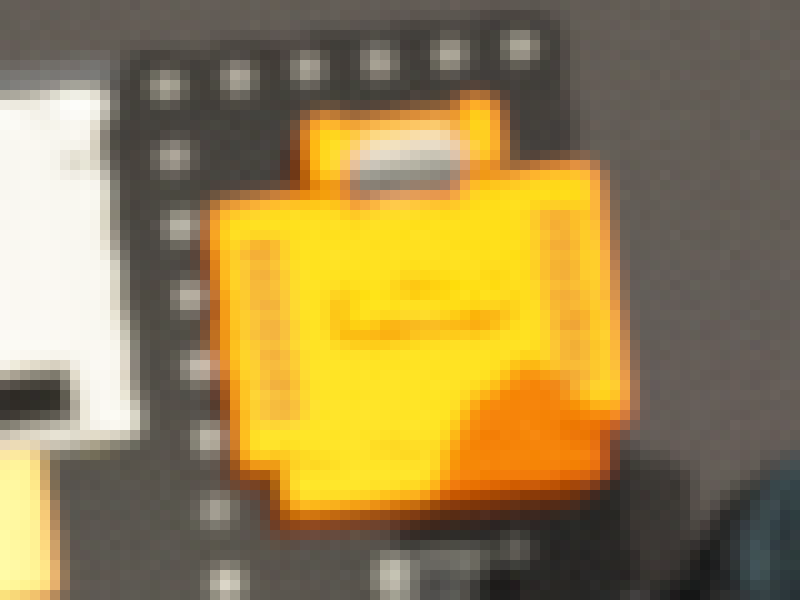

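```bash
cat > w1.py <<'E'
from s import *
def torig(p,n):
    q=np.array(p[:2])-BIAS[n]-RIGP; c,s=np.cos(YAW),np.sin(YAW); return np.array([c*q[0]+s*q[1],-s*q[0]+c*q[1]]).round(1)
for n in("scene","top"):
    im=grab(n); np.save(f"pics/{n}_w.npy",im); c=proj(n,rigpt(-40,78).tolist()+[25])[0]; crop(n,im,c,(32,24),f"w_{n}.png")
for uv in((222,355),(295,352),(234,458),(297,455)):
    u=(220+uv[0]/6.667-.5,110+uv[1]/6.667-.5); print("top",uv,torig(ray("top",u,44),"top"))
for uv in((381,50),(466,97),(350,92),(432,130),(350,120),(405,152)):
    u=(186+uv[0]/5.556-.5,186+uv[1]/5.556-.5); print("scene",uv,torig(ray("scene",u,44),"scene"),torig(ray("scene",u,12),"scene"))
E
python3 w1.py
```

```text
w_scene.png origin 230 184 scale 12.5
w_top.png origin 226 142 scale 12.5
top (222, 355) [-26.2  98.4]
top (295, 352) [-29.2  57.3]
top (234, 458) [-85.   98.4]
top (297, 455) [-87.4  63.1]
scene (381, 50) [-83.7  98.6] [-95.3 118.1]
scene (466, 97) [-28.8  97.2] [-38.8 116.6]
scene (350, 92) [-83.  66.] [-94.6  84.6]
scene (432, 130) [-33.  69.] [-43.2  87.7]
scene (350, 120) [-73.3  50.7] [-84.6  68.9]
scene (405, 152) [-37.8  49.3] [-48.1  67.5]
```

View pics/w_scene.png

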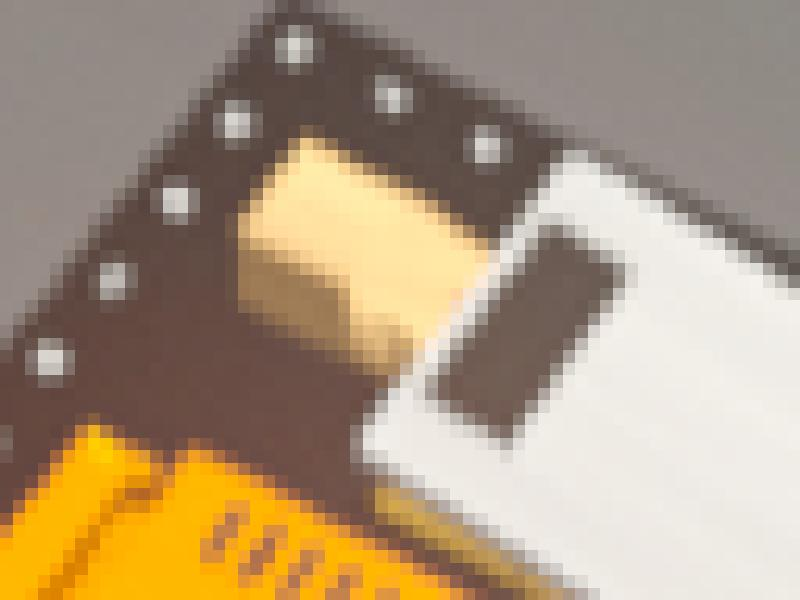

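View pics/w_top.png

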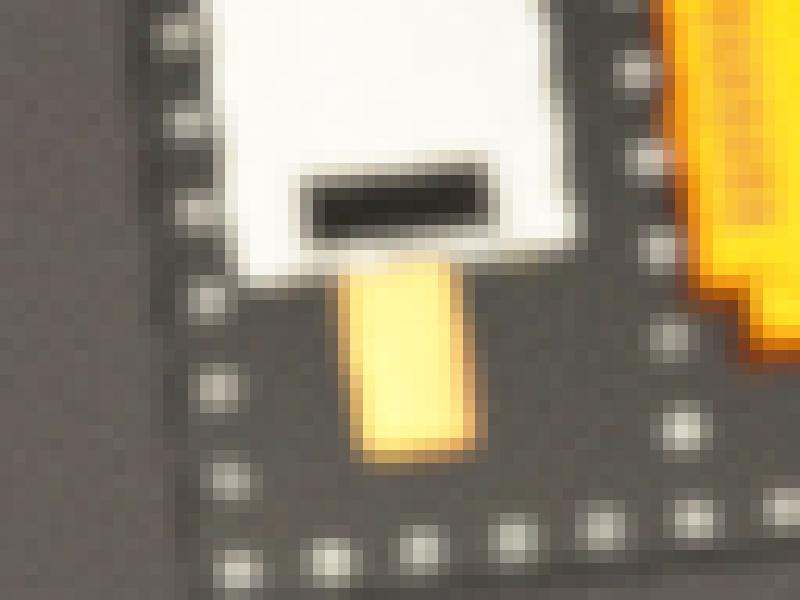

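```bash
cat > w2.py <<'E'
from s import *
o=rv(YAW+np.pi/2); p=rigpt(-70,82); print(p,env.inverse_kinematics([*p,16],o).round(2),env.inverse_kinematics([*rigpt(-140,82),16],o).round(2))
env.ungrasp()
env.move_pose([*p,110],o); print(env.move_straight([*p,16],speed=80,guard=6),st())
env.close(60); print(st())
for n in("scene","top"):
    im=grab(n); crop(n,im,proj(n,[*p,25])[0],(40,30),f"wg_{n}.png")
E
python3 w2.py
```

```text
[503.61432003  75.54618002] [ 0.02  0.42 -0.46  0.69  0.   -0.08] [ 0.01  0.31 -0.64  0.62  0.   -0.09]
False (86.8, array([504.2,  75.6,  16.5]), 1.0, array([ 0.7, -0.1,  0.5]))
(87.3, array([503.8,  75.6,  16.3]), 0.342, array([-1.2, -0.1,  4.8]))
wg_scene.png origin 214 173 scale 10.0
wg_top.png origin 218 144 scale 10.0
```

View pics/wg_scene.png

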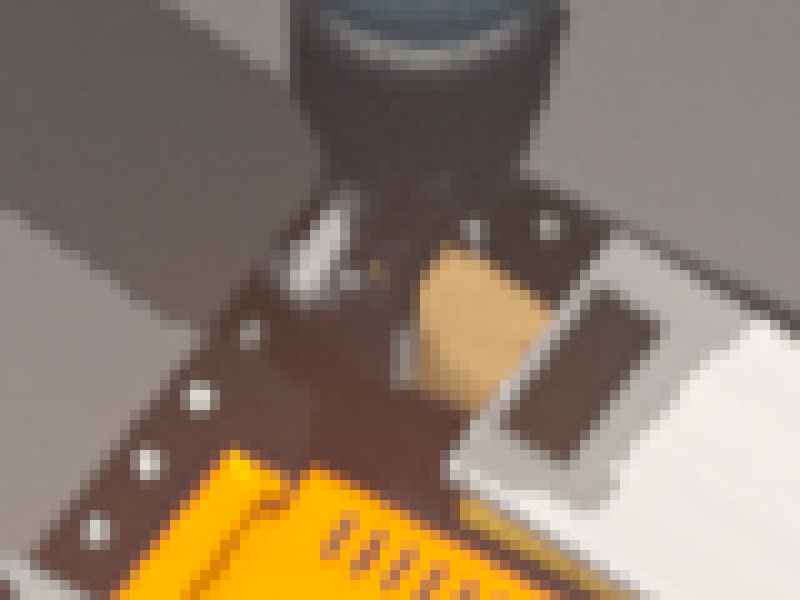

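Gripped across the block (gap 0.342 ≈ 29–30 mm); now tugs.

```bash
cat > w3.py <<'E'
from s import *
for k in range(1,18):
    p=rigpt(-70-4*k,82); env.move_straight([*p,16.3],speed=16); env.sleep(.1)
    s=st(); print(k*4,s[0],s[1][:2],s[2],s[3])
    if s[2]<.25: break
for n in("scene","top"):
    im=grab(n); crop(n,im,proj(n,[540,60,25])[0],(64,48),f"wp_{n}.png")
E
python3 w3.py
```

```text
4 88.0 [500.2  75.1] 0.341 [ 4.1  0.6 -1.1]
8 88.5 [495.4  74.7] 0.341 [ 2.9 -0.3  1.6]
12 89.0 [491.5  74.3] 0.34 [2.1 0.1 2.2]
16 89.5 [487.6  73.9] 0.339 [ 2.7 -0.4  1.3]
20 90.0 [483.6  73.5] 0.341 [2.9 0.2 1.1]
24 90.5 [479.6  73.1] 0.343 [ 3.  -0.1  2.2]
28 91.0 [475.6  72.7] 0.343 [4.  0.5 3.1]
32 91.5 [471.7  72.3] 0.341 [ 2.9 -0.3  3. ]
36 92.0 [467.7  71.9] 0.342 [4.4 0.6 3.8]
40 92.5 [463.8  71.5] 0.337 [ 3.8 -0.3  4.4]
44 93.0 [459.9  71.1] 0.34 [4.6 0.2 3.7]
48 93.5 [455.9  70.6] 0.338 [5.1 0.6 3.9]
52 94.0 [452.   70.3] 0.341 [4.6 0.3 3.6]
56 94.5 [448.   69.8] 0.34 [ 4.2 -0.5  3.4]
60 95.0 [443.2  69.4] 0.343 [ 2.8 -0.8  6.9]
64 95.5 [439.2  69. ] 0.339 [2.1 0.3 6.2]
68 96.0 [435.1  68.6] 0.34 [2.7 0.8 5.3]
wp_scene.png origin 197 164 scale 6.25
wp_top.png origin 198 116 scale 6.25
```

View pics/wp_scene.png

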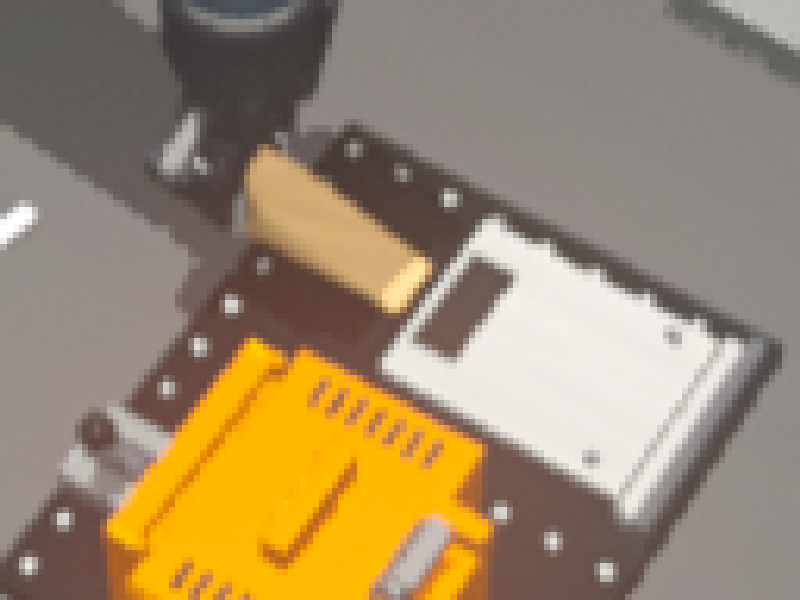

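View pics/wp_top.png

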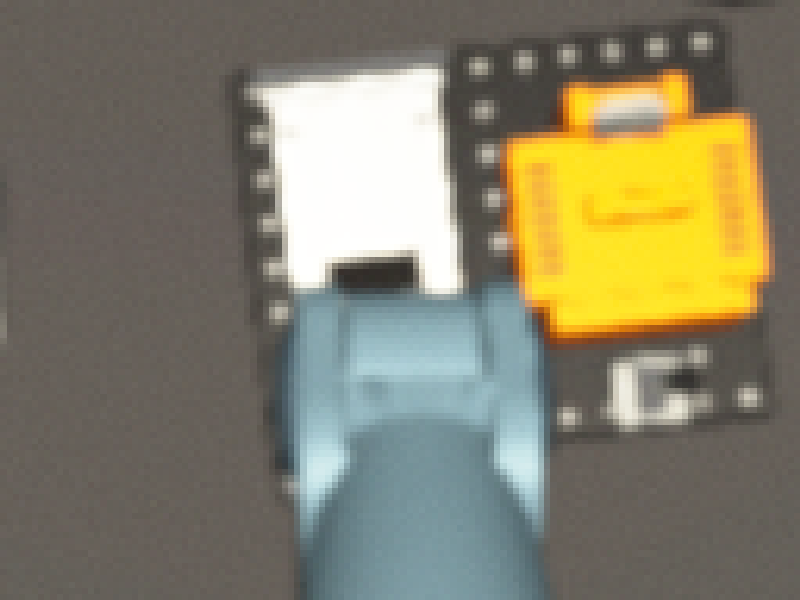

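```bash
cat > w4.py <<'E'
from s import *
p=rigpt(-138,82)
env.ungrasp(); env.move_straight([*p,29.5],speed=60); env.close(60); print(st())
env.move_straight([*p,150],speed=120); print(st())
im=grab("scene"); np.save("pics/sc_w4.npy",im); crop("scene",im,proj("scene",[*p,120])[0],(64,48),"wl.png")
it=grab("top"); np.save("pics/top_w4.npy",it)
crop("scene",im,(330,157),(40,30),"tr_s.png"); crop("top",it,(177,157),(40,30),"tr_t.png")
E
python3 w4.py
```

```text
(97.6, array([435.8,  68.6,  29.6]), 0.337, array([-0.6, -0.3,  4.3]))
(98.7, array([435.3,  68.6, 149.2]), 0.337, array([-0.2, -0.1, -0.3]))
wl.png origin 171 126 scale 6.25
tr_s.png origin 290 127 scale 10.0
tr_t.png origin 137 127 scale 10.0
```

View pics/wl.png

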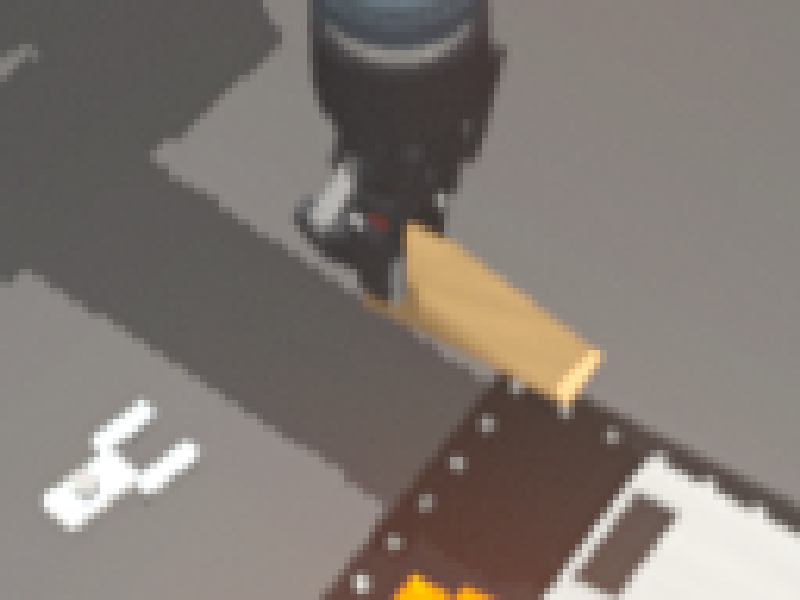

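View pics/tr_s.png

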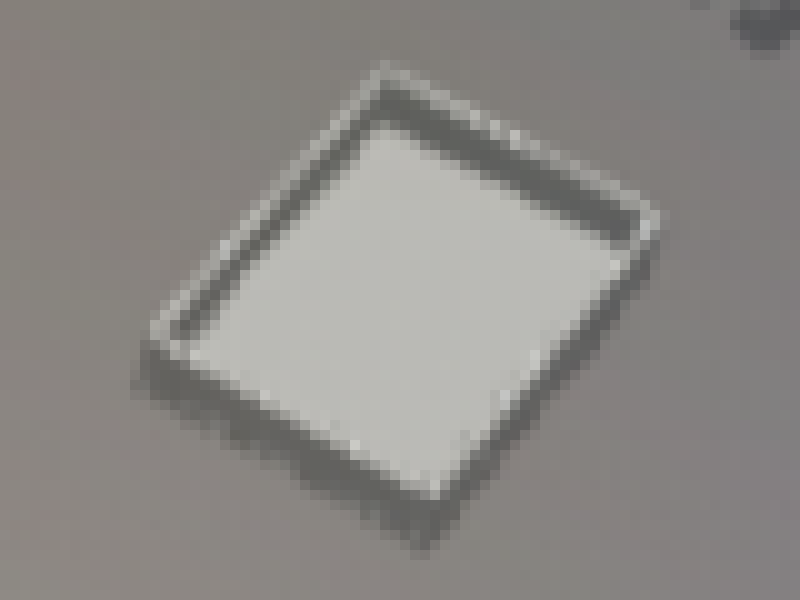

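View pics/tr_t.png

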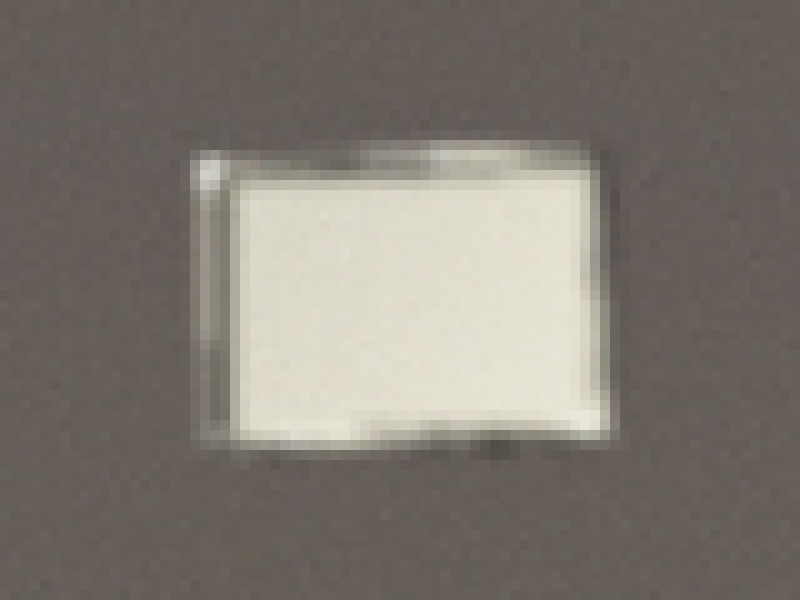

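```bash
cat > tr.py <<'E'
from s import *
C=[]
for uv in((385,68),(660,215),(435,500),(152,335)):
    C.append(ray("scene",(290+uv[0]/10-.5,127+uv[1]/10-.5),28)[:2]-BIAS["scene"])
C=np.array(C); print(C.round(1),C.mean(0).round(1))
c=C.mean(0); d=(C[1]+C[0]-C[2]-C[3]); d/=np.linalg.norm(d); yaxis=np.arctan2(d[1],d[0]); print("tray y dir",yaxis)
T2=[ray("top",(137+u/10-.5,127+v/10-.5),28)[:2]-BIAS["top"] for u,v in((195,155),(600,150),(610,440),(200,445))]; print(np.round(T2,1),np.mean(T2,0))
E
python3 tr.py
```

```text
[[521.  457.6]
 [628.1 459.2]
 [633.7 311.1]
 [525.5 310.8]] [577.1 384.7]
tray y dir 1.605409898881074
[[632.9 464.7]
 [632.9 310.3]
 [521.1 306.3]
 [521.2 461.3]] [577.03085593 385.63493887]
```

```bash
cat > w5.py <<'E'
from s import *
c=np.array([577,385]); a=1.59; p=c-40*np.array([np.cos(a),np.sin(a)]); o=rv(a+np.pi/2)
env.move_pose([*p,130],o); print(st())
print(env.move_straight([*p,40],speed=120,guard=8),st())
print(env.move_straight([*p,21],speed=20,guard=4),st())
env.ungrasp(); print(st()); env.move_straight([*p,130],speed=150)
env.move_pose([450,200,230],rv(YAW+np.pi/2)); print(st())
im=grab("scene"); crop("scene",im,(330,157),(40,30),"tw_s.png"); crop("scene",im,(250,235),(72,54),"all_s.png")
im=grab("top"); crop("top",im,(230,157),(96,72),"tw_t.png")
E
python3 w5.py
```

```text
(100.0, array([577.6, 344.1, 129.8]), 0.335, array([-0.2,  0.3,  0.3]))
False (100.9, array([578.5, 345.1,  41. ]), 0.335, array([-0.7, -0.3, -0.9]))
True (101.8, array([577.5, 344.9,  21.7]), 0.33, array([0.2, 0.6, 4.9]))
(102.3, array([576.4, 344.3,  20.4]), 1.002, array([-0.3,  0.7,  0.5]))
(104.4, array([450. , 200.1, 229.4]), 1.003, array([0.6, 0.5, 0.1]))
tw_s.png origin 290 127 scale 10.0
all_s.png origin 178 181 scale 5.556
tw_t.png origin 134 85 scale 4.167
```

View pics/tw_s.png

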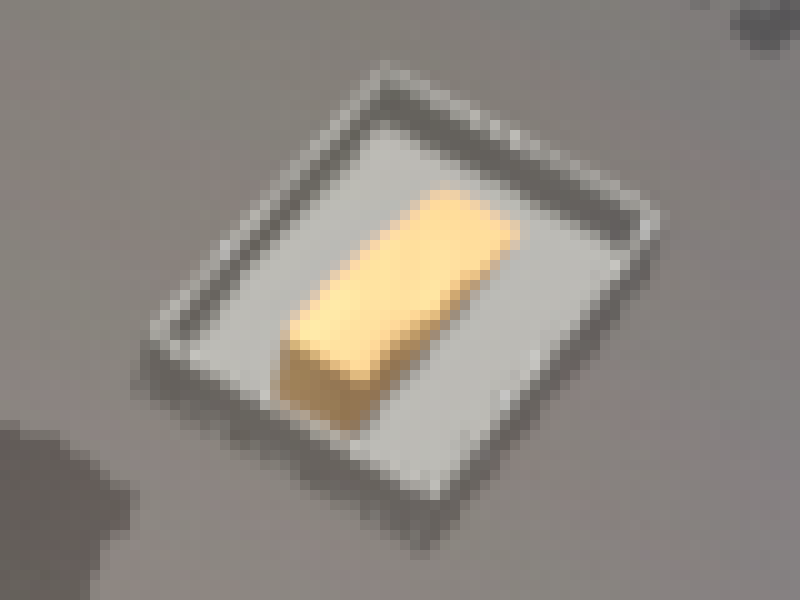

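View pics/all_s.png

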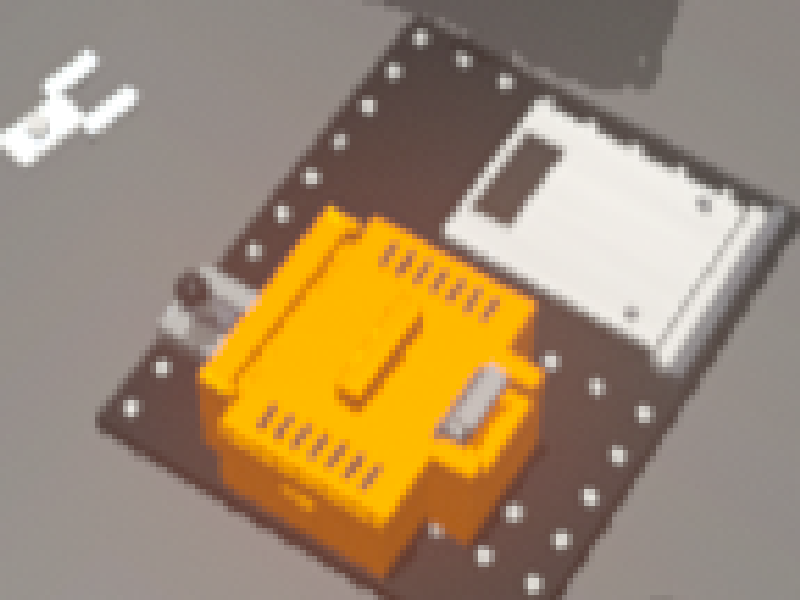

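```bash
cat > sw.py <<'E'
from w1 import torig
from s import *
for n in("scene","top"):
    im=grab(n); c=proj(n,rigpt(-98,-80).tolist()+[50])[0]; crop(n,im,c,(20,15),f"sw_{n}.png")
print(torig(ray("scene",(178+192/5.556-.5,181+287/5.556-.5),67.5),"scene"),torig(ray("top",(220+585/6.667-.5,110+442/6.667-.5),67.5),"top"))
E
python3 sw.py
```

```text
w_scene.png origin 230 184 scale 12.5
w_top.png origin 226 142 scale 12.5
top (222, 355) [-26.2  98.4]
top (295, 352) [-29.2  57.3]
top (234, 458) [-85.   98.4]
top (297, 455) [-87.4  63.1]
scene (381, 50) [-83.7  98.6] [-95.3 118.1]
scene (466, 97) [-28.8  97.2] [-38.8 116.6]
scene (350, 92) [-83.  66.] [-94.6  84.6]
scene (432, 130) [-33.  69.] [-43.2  87.7]
scene (350, 120) [-73.3  50.7] [-84.6  68.9]
scene (405, 152) [-37.8  49.3] [-48.1  67.5]
sw_scene.png origin 196 218 scale 20.0
sw_top.png origin 282 160 scale 20.0
[-105.5  -89.2] [-101.1  -94.7]
```

View pics/sw_scene.png

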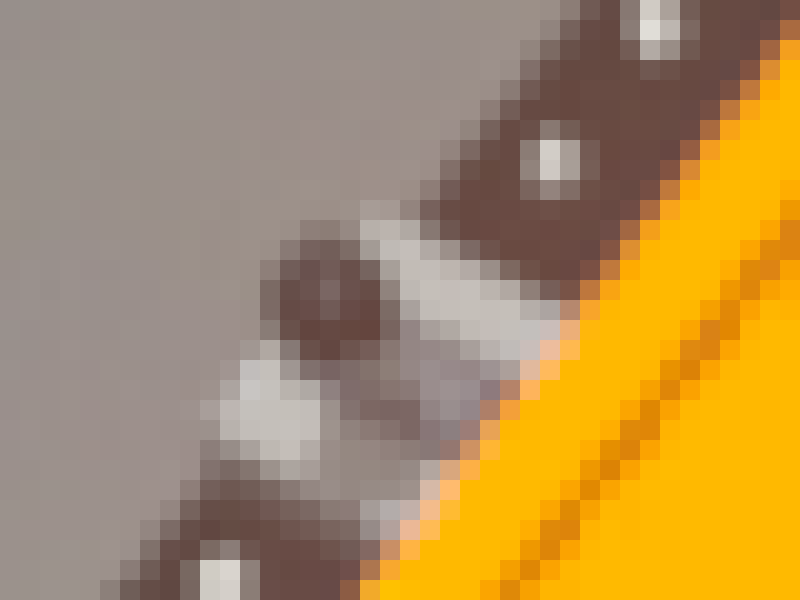

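View pics/sw_top.png

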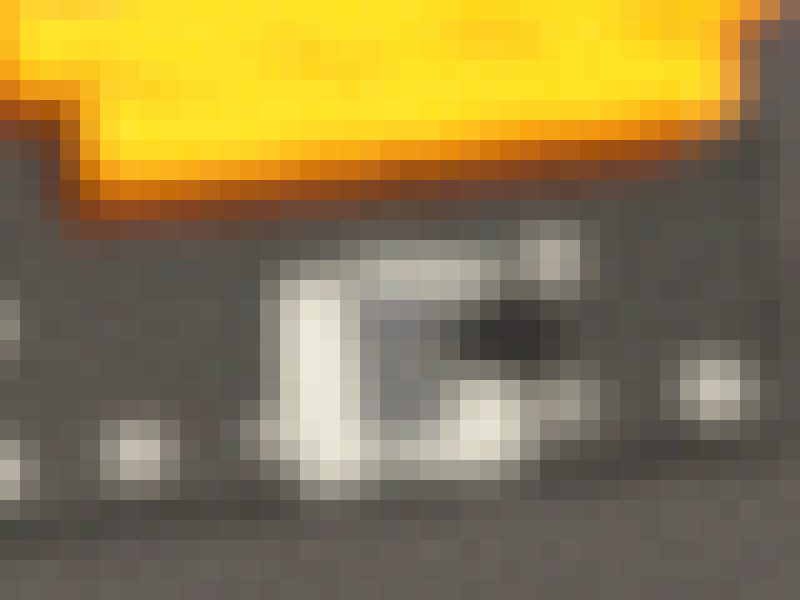

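```bash
python3 - <<'E'
from s import *
def tr(p):
    q=p-RIGP; c,s=np.cos(YAW),np.sin(YAW); return np.array([c*q[0]+s*q[1],-s*q[0]+c*q[1]]).round(1)
t=tri((212,232.25),(306.75,176.25)); print(t, tr(t[:2]-[.6,-1.05]))
for z in (55,60,67.5,75):
  print(z,[tr(ray(n,uv,z)[:2]-BIAS[n]) for n,uv in(("scene",(212,232.25)),("top",(306.75,176.25)))])
for n in("scene","top"):
  for a in (-.5,.5): print(n,a,proj(n,[*(rigpt(-103,-77.5+45*np.sin(a))+BIAS[n]),28+45*np.cos(a)]))
E
```

```text
[ 488.34428658 -101.49275263   69.77069602] [-103.7  -91.5]
55 [array([-110.3,  -83.9]), array([-101.3,  -94.7])]
60 [array([-108.4,  -86.1]), array([-101.8,  -93.9])]
67.5 [array([-105.5,  -89.6]), array([-102.6,  -92.7])]
75 [array([-102.6,  -93. ]), array([-103.3,  -91.5])]
scene -0.5 [[210.76749298 235.13798408]]
scene 0.5 [[219.54744563 224.05419354]]
top -0.5 [[308.48439299 176.16583129]]
top 0.5 [[296.86179137 177.50596329]]
```

```bash
cat > sw2.py <<'E'
from s import *
env.close(30); o=rv(YAW); z=60
p=rigpt(-103.5,-128); env.move_pose([*p,140],o); print(env.move_straight([*p,z],speed=120,guard=8),st())
y=-128
while y<-56:
    y+=4; h=env.move_straight([*rigpt(-103.5,y),z],speed=30,guard=6); print(y,h,st()[1:])
    if h: break
im=grab("scene"); crop("scene",im,(215,230),(32,24),"sx_s.png")
q=readout.get_state()["tool_pos"]; p=rigpt(-103.5,y-10)
env.move_straight([*p,z],speed=60); env.move_straight([*p,160],speed=150)
env.move_pose([400,150,240],o); print(st())
for n in("scene","top"):
    im=grab(n); c=proj(n,rigpt(-98,-80).tolist()+[50])[0]; crop(n,im,c,(24,18),f"sy_{n}.png")
E
python3 sw2.py
```

```text
False (107.6, array([ 492.3, -136.7,   60.7]), -0.005, array([0.2, 0.1, 0.3]))
-124 False (array([ 491.7, -132.8,   60.6]), 0.002, array([-0.4,  0.1,  0.6]))
-120 False (array([ 490.7, -128.6,   60. ]), 0.005, array([0.2, 1. , 0.1]))
-116 False (array([ 490.3, -124.6,   60. ]), 0.003, array([-0.1, -0.3, -0.1]))
-112 False (array([ 490.1, -120.7,   60.1]), 0.0, array([-0.8, -0.8, -0.3]))
-108 False (array([ 490. , -116.9,   60.2]), 0.0, array([ 0.7, -2. ,  1.7]))
-104 False (array([ 489.2, -112.6,   59.9]), -0.004, array([ 1., -1.,  0.]))
-100 False (array([ 488.5, -108.4,   59.8]), -0.002, array([ 0.5, -1.2,  0.1]))
-96 False (array([ 488.1, -104.4,   59.9]), -0.002, array([ 0.7, -0.1,  1.2]))
-92 False (array([ 487.8, -100.5,   59.9]), 0.003, array([0.4, 0.8, 0.3]))
-88 False (array([487.4, -96.6,  59.9]), -0.002, array([ 0.2, -0. ,  0.5]))
-84 False (array([487. , -92.6,  59.9]), -0.001, array([-0.2,  0.1,  1.2]))
-80 False (array([486.7, -88.7,  60. ]), 0.002, array([ 0.3,  0.2, -1.1]))
-76 False (array([486.5, -85.6,  60.1]), 0.003, array([ 0.3, -3.6, -2. ]))
-72 True (array([486.4, -85.9,  60. ]), -0.002, array([ 0. , -2.1,  1.5]))
sx_s.png origin 183 206 scale 12.5
(113.7, array([400.2, 149.4, 239.3]), -0.001, array([ 1.1,  0.1, -0.3]))
sy_scene.png origin 192 215 scale 16.667
sy_top.png origin 278 157 scale 16.667
```

View pics/sy_scene.png

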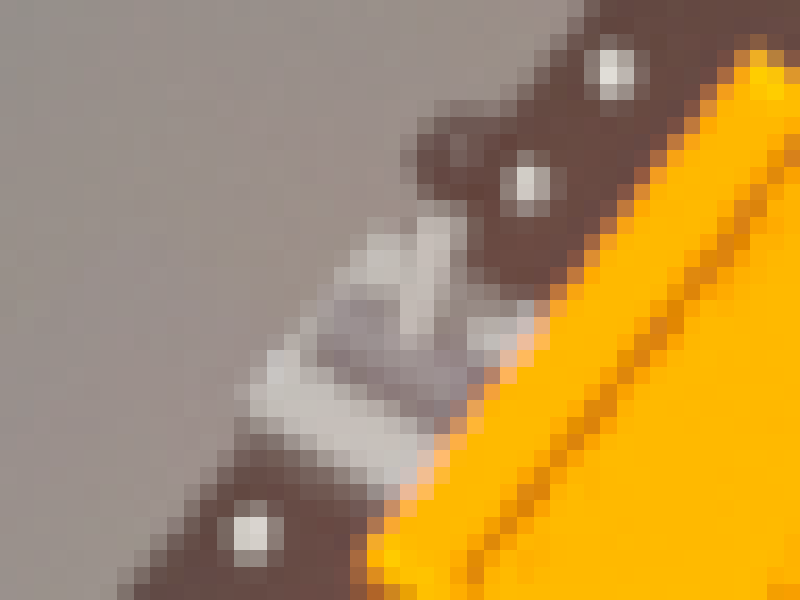

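View pics/sy_top.png

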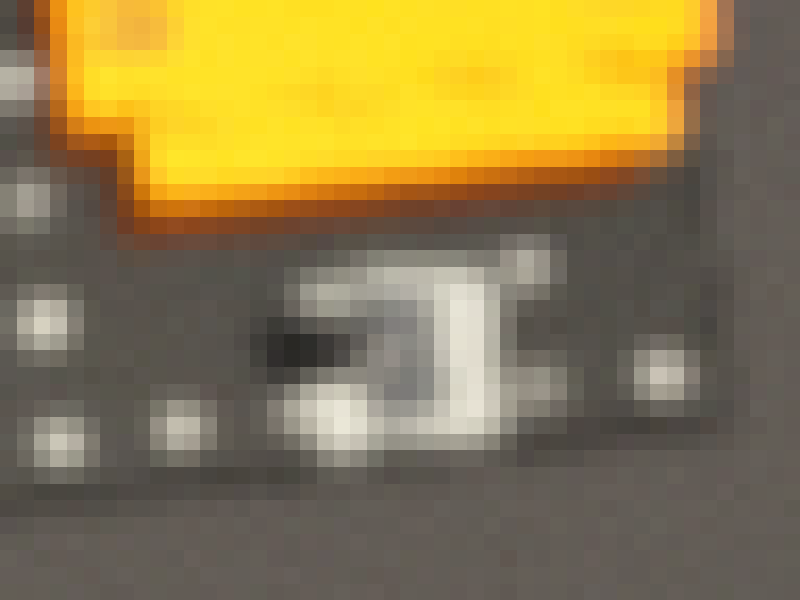

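```bash
python3 - <<'E'
from s import *
def tr(p):
    q=p-RIGP; c,s=np.cos(YAW),np.sin(YAW); return np.array([c*q[0]+s*q[1],-s*q[0]+c*q[1]]).round(1)
from scipy.ndimage import center_of_mass
im=grab("scene"); t=grab("top")
print(im[218:230,213:226].mean(2).round().astype(int)); print(t[173:183,290:304].mean(2).round().astype(int))
uvs=(192+455/16.67-.5,215+150/16.67-.5); uvt=(278+295/16.67-.5,157+350/16.67-.5)
x=tri(uvs,uvt); print(uvs,uvt,x,tr(x[:2]-[.6,-1.05]))
E
```

```text
[[145 145 145 145 145 145 144 144 145 145 145 127  94]
 [145 146 144 145 145 145 146 145 146 144 135 103  81]
 [146 145 145 145 146 145 145 145 146 134 108  86  79]
 [146 145 145 146 144 130 120 122 126 111  87  80  81]
 [145 145 146 145 125 102  94  93  95  87  81  80  81]
 [146 145 145 134  99  88 104  92  83  76  83  79  80]
 [146 146 145 122  86  83 102  89  80  83 123  97  82]
 [146 146 146 132  89  78  84  80  79 123 204 159  98]
 [146 146 147 144 108  84  79  76  77 130 200 159  99]
 [144 146 147 145 150 138 119  86  79 104 134 113  86]
 [146 156 153 140 180 179 154  99  81  83  86  84  81]
 [152 178 177 164 190 188 149  96  81  82  83  83  84]]
[[ 82  80  82  82  80  90 114 129 140 147 169 178 180 184]
 [ 80  82  79  77  80 108 148 168 168 157 160 169 170 184]
 [ 82  82  80  76  78  96 131 152 147 133 126 136 140 164]
 [ 81  78  76  69  59  65  80  96 101 103 110 127 130 150]
 [ 80  82  76  64  49  39  46  56  67  90 122 139 131 148]
 [ 84  85  80  67  49  38  44  59  76 105 131 139 131 143]
 [ 83  81  80  73  63  68  94 121 134 136 131 127 124 134]
 [ 87  83  84  83  97 125 162 189 197 178 142 123 121 137]
 [108  88  84  92 121 161 194 217 224 205 169 145 152 164]
 [128  92  80  90 115 147 176 210 224 216 187 169 178 189]]
(218.79454109178164, 223.498200359928) (295.1964607078584, 177.49580083983204) [483.09833548 -62.00165996  61.52376072] [-104.9  -51.6]
```

View pics/sx_s.png

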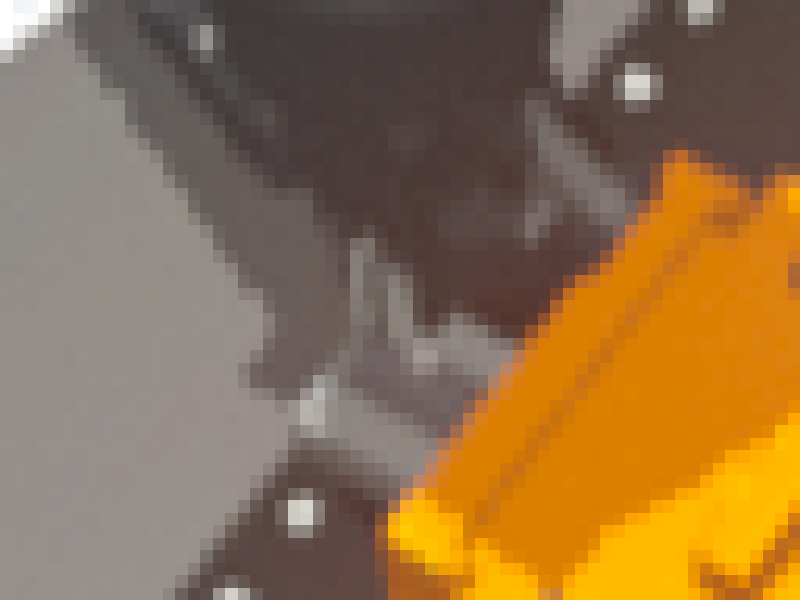

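```bash
cat > sw3.py <<'E'
from s import *
o=rv(YAW); z=66
p=rigpt(-103.5,-92); env.move_pose([*p,150],o); env.move_straight([*p,z],speed=120,guard=8)
y=-92
while y<-60:
    y+=4; h=env.move_straight([*rigpt(-103.5,y),z],speed=30,guard=9); print(y,h,st()[1:])
    if h: break
p=rigpt(-103.5,y-12)
env.move_straight([*p,z],speed=60); env.move_straight([*p,160],speed=150)
env.move_pose([400,200,260],o); print(st())
for n in("scene","top"):
    im=grab(n); np.save(f"pics/{n}_fin.npy",im); cv2.imwrite(f"pics/{n}_fin.png",cv2.resize(im,(800,600),interpolation=cv2.INTER_CUBIC))
    c=proj(n,rigpt(0,-20).tolist()+[50])[0]; crop(n,im,c,(60,45),f"fin_{n}.png")
E
python3 sw3.py
```

```text
-88 False (array([488. , -96.9,  66.6]), 0.002, array([-0.2, -0.2, -0.6]))
-84 False (array([487.1, -92.8,  66. ]), 0.0, array([0.2, 0.2, 0.2]))
-80 False (array([486.7, -88.8,  65.9]), -0.002, array([-1. , -0.3,  0.1]))
-76 False (array([486.6, -85.4,  66.1]), -0.003, array([ 0.2, -1.8,  0.1]))
-72 True (array([486.6, -85.3,  66.1]), 0.003, array([ 0.4, -3.1,  0.3]))
(119.5, array([400.2, 199.3, 259.3]), 0.0, array([1. , 0.8, 0.1]))
fin_scene.png origin 196 189 scale 6.667
fin_top.png origin 223 106 scale 6.667
```

View pics/fin_scene.png

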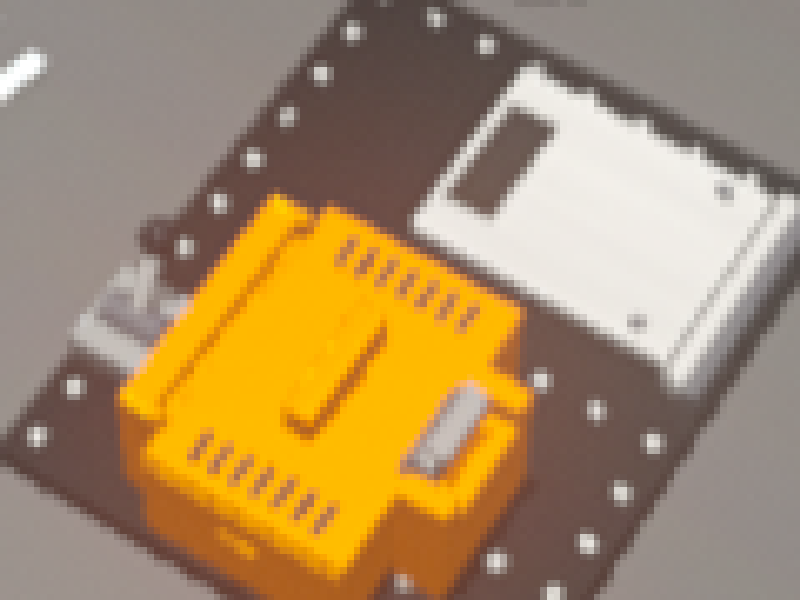

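View pics/fin_top.png

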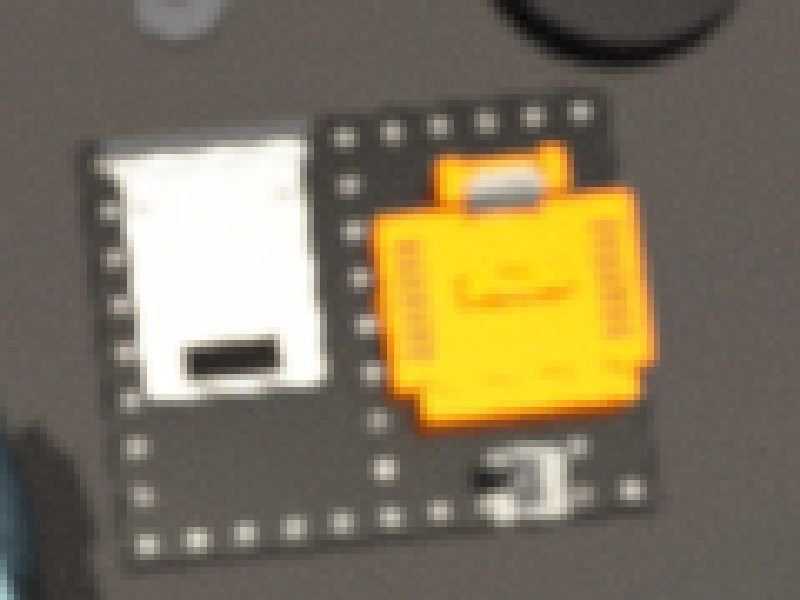

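View pics/scene_fin.png

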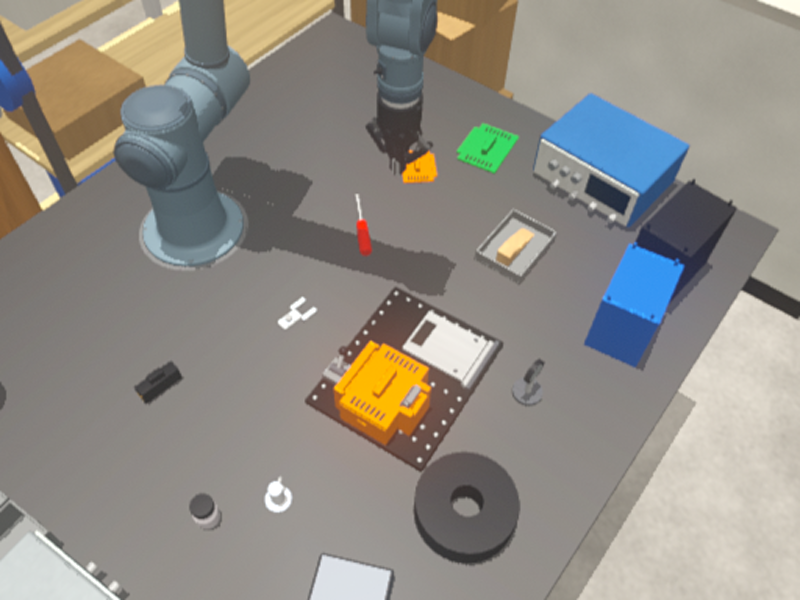

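```bash
python3 -c "
from workcell import job,readout
print(readout.get_state()['clock']); print(job.sign_off())"
```

```text
119.5583
the job is handed in; nothing more can be done
None
```

The job was handed in at 119.6 s with every step done in the order asked.

- **Packs:** There were four, one in each pocket. One was knocked aside during the run and ended up next to the white peg, so I located it again. My first grasp of it failed: a finger landed on top of its grip block, with about 22 N at the wrist. The second grasp worked. The picture taken before closing the cover shows all four lying flat.
- **Cover:** I used the large orange one and left the small orange and the green ones. I hooked the lip in at 18° with the rear raised; on the way in it touched something about 2 mm before the position I had calculated, so I backed off 1 mm and the force went away. I pivoted it down in the grip to 7°, then pushed the rear down with closed fingers.
- **Catch:** The cover's top is at 74 mm, its seated height, and the catch is at the same pixels as at the start, lying over the cover's rear edge. The push showed no clear force peak at the snap, and I did not test it with an upward pull.
- **Panel and wedge:** I drew the wedge out in 17 tugs of 4 mm, with at most about 5 N at the wrist between tugs. The panel lies flat and the wedge is in the tray.
- **Switch:** I pushed the lever to its stop twice, at two heights, and it stopped at the same place both times. The top camera shows the ball moved 11.55 px, against 11.62 px expected. Triangulating both cameras gave about 40 mm instead of 43 mm, within the uncertainty I put on that measurement.

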